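# Lay the washer's drain gooseneck in the drying cradle

## Task

The scrub brush was left in the way on the dark grey drying cradle: first stand it upright, bristles down, inside the blue tray. Then pick up the grey J-shaped drain gooseneck, turn and tip it, and lower it into the sloping cradle so that its orange collar lies down in the orange-marked notch and its blue collar in the blue-marked notch with its bridge end on the two rear rests; keep hold of it until both ends are down in the notches, do not drop it in. Leave the jar, the teal bottle, the yellow scoop and the pod bowl standing where they are.

Things in the scene. Friction and masses are not known exactly. Their poses are not given: they have to be found in the camera images.
- gooseneck: Rigid grey J-shaped tube, 22 mm round, 200 g, lying flat (z up). Origin: underside, below the middle of the bridge; tube centre line 11 mm above it. Bridge along y; two legs run from its ends to -x, centre lines at y = +60 mm (long, orange collar, tip at x = -161 mm) and y = -60 mm (short, blue collar, tip at x = -116 mm). Centre of mass about x = -42 mm.
- grip_block (a point): Centre of the gooseneck's flat-sided grip block in the middle of the bridge: 26 mm (x) by 44 mm (y), from 3 to 38 mm above the underside; this point is 20.5 mm above the underside. Axes as the gooseneck's.
- collar_orange (a point): Centre of the 24 mm long orange band on the long leg, on the tube's centre line: gooseneck frame (-125, +60, 11) mm; axes as the gooseneck's.
- collar_blue (a point): Centre of the 24 mm long blue band on the short leg, on the tube's centre line: gooseneck frame (-80, -60, 11) mm; axes as the gooseneck's.
- cradle: Fixed dark grey cradle. Base plate x -165 to +55, y -105 to +105 mm, 12 mm thick. Origin: on the ledge, below the middle of a seated bridge. Two notched posts towards -x, two rear rests at x = -15 to -25, y = +60 and -60 mm, tops 83 mm up. Seated gooseneck: same heading, turned -0.26 rad about the cradle's y (legs slope down to -x, 15 degrees), bridge centre line at x = 0, 100 mm up.
- notch_orange (a point): Where the orange collar's centre lies when seated: cradle frame (-121, +60, 68) mm. Its notch, in a 12 mm thick post with orange marks, is open upwards; floor 10 mm below this point, 30 mm wide (y) for the lowest 14 mm, then flaring to about 55 mm at the top, 29 mm above the floor. Axes as the cradle's.
- notch_blue (a point): Where the blue collar's centre lies when seated: cradle frame (-77, -60, 79) mm. Its notch, in a post with blue marks, has the same shape as the orange one. Axes as the cradle's.
- brush: Round teal scrub brush, 98 mm high, 120 g, standing on its bristles on the cradle's base plate between the rear rests, where the bridge has to go. Head 68 mm across and 44 mm high, neck 20 mm across, on top an upright cylindrical knob 30 mm across from 70 to 98 mm height. Origin: centre of its underside, z up.
- tray: Fixed low blue tray, 140 by 140 mm outside, 130 by 130 mm inside, 30 mm high, floor 5 mm thick, open on top, with a small lip on its -x side. Origin: centre of its underside on the ledge, z up.
- jar: Bystander: closed squat jar, 56 mm across, 70 mm high, standing between the gooseneck's two legs near their open ends. Origin: centre of its underside.
- bottle: Bystander: closed teal bottle, 66 mm across, 190 mm high, behind the cradle (its +x side). Origin: centre of its underside.
- scoop: Bystander: yellow plastic scoop, open cup 80 by 70 mm, 45 mm high, with a flat handle to its +x (164 mm long in all), lying in front of the cradle's notches (its -x side). Origin: under the centre of the cup.
- pod_bowl: Bystander: white ceramic bowl of pods, 110 mm across, 50 mm high, beyond the tray. Origin: centre of its underside.
Not all that is in view belongs to the job. Leave any purple or red look-alike of the brush alone.

How it is judged:
By the outcome, as a careful person would: the job done as asked, in the order asked, and still so for the second after the job is handed in, with the robot touching nothing.
It also fails if it takes over 54 s, if anything falls off the work surface, if the arm or the gripper's body presses on something with over 40 N, if the wrist force passes 120 N, or if a joint passes its speed limit or range.

## Robot

A 6-joint arm with a two-finger parallel gripper is mounted at the origin on the work surface. World frame = base frame: x ahead of the robot, y to its left, z up, the work surface at z = 0. Lengths are in m, angles in rad, forces in N, time in s.
With the tool pointing down it reaches from about 0.325 to 0.9 m from the base axis. Payload 6.1 kg.
Tool frame: the origin (TCP) lies at the centre of the arm's flange, where the gripper is bolted on; the fingertips stand 173 mm ahead of it and the grasp point (between the pads) lies 155 mm ahead of it; y points along the fingers, x is the direction in which the jaws open and shut, and the axes are right-handed (so a half turn about y gives the same grasp; the last joint's range is limited). The gripper opens to 85 mm and grips with 20 to 120 N. Pads are 22 mm wide; open, the fingers measure 114 mm over their backs; the gripper's body (76 mm by 85 mm) begins 54 mm behind the grasp point. The pads swing forward as they close: fully open they stand 13 mm farther back than shut.
Start: joints at [-1.402, 0.22, 1.526, -0, 1.395, -0.126], TCP at [0.182, -0.598, 0.405] pointing down, gripper open.
Joint ranges: [-2.98, 2.98], [-0.91, 2.08], [0.09, 2.57], [-1.24, 4.39], [0.2, 2.65], [-2.68, 2.68]. Speed limits (rad/s): [2.57, 2.57, 3.01, 3.14, 3.14, 3.14].

## Interface

Orientations are given as a unit quaternion [w, x, y, z].
In Python, from cell import observe, camera, camera_info, finish_job gives the robot as it stands.
- The arm moves only by the tool move_arm, never from a script. Its argument "increments" is text: rows parted by semicolons, each of 4 numbers parted by spaces: the shift along the tool's x, y, z normalised to -1 to 1, where 1 is 0.2 m, then the turn about the tool's y normalised to -1 to 1, where 1 is 360 degrees. A call has 1 to 8 rows; each row is the pose to reach, as a shift and turn from the pose commanded when the call began, along the tool's axes at that moment, turning the shorter way round; what a row does not reach only later rows make up. A row lasts 1/12 s, in which the tool goes at most 41.7 mm and 7.16 degrees, less where a joint would pass 70% of its speed; a pose out of reach is approached as far as the arm can. A call with a number of a shift or a turn outside -1 to 1 is refused whole. A call with a gripper value outside its range is refused whole. "grip" is the finger opening in mm, from 0 to 85.4, set as the call begins (left out, the last holds). The fingers move at their own pace and stop on an object; "squeeze" is the grip in N (left out, the last holds). Time passes only in rows, so rows that repeat a pose let the fingers close. It gives the time, the measured TCP pose, the force and the opening at its end, in the units of the state.
- observe(): the state, without advancing time (a new reading comes with each control period).
- camera(name): name is "scene" or "top" or "wrist"; returns (picture, depth): 480x640x3 uint8, red, green, blue; 480x640 float32, m along the optical axis (not along the pixel's ray), 0 where there is no reading.
- camera_info(name): a dict with "fx", "fy", "cx", "cy" (pixels), "camera_from_world" (4x4, takes a point from world to camera coordinates). Camera axes: x right, y up, looking along -z (the intrinsics and any distortion apply to the point x, -y, -z); pixel columns grow to the right and rows downward; lengths in m; the calibration is good to about 2 mm. A picture is of the moment at which its call begins: read the wrist's pose just before it. camera_info takes no time and is no camera call; for the wrist camera it gives the pose at the moment of the call.
- finish_job(): hands the job in, once; it reports no verdict.
The state is a dict: "time_s": time; "joint_positions": joint angles; "qvel": joint speeds; "effort": joint torques, N m; "tool_pos": TCP position; "ee_rot": TCP orientation; "wrist_force": force on the tool from outside, world axes, zero at the start; "wrist_torque": the same for the moment, N m; "opening": finger opening in m.
Only numpy, scipy, OpenCV 4.12 (cv2) and the standard library are available. Lean on these libraries where they do the work, as an engineer would, in place of code of your own. Each camera call takes 0.05 s, during which the arm holds its last target.

## Working session

There is one attempt and no reset: what is moved stays moved. The work goes in short steps, Python scripts to look and compute and a tool call to move; the robot and the scene stay as the last step left them, time stands still between calls to the robot, and variables do not carry over. Pictures are saved under pics/ and viewed, and the job is handed in when it is done.

Besides the shell and the picture viewer there is one more tool, called after "Call:" by a JSON object that holds its "api" and its "payload", one argument or row to a line. move_arm: Moves the arm, as the interface text tells. Scaled input: -1 to 1 covers 0.2 m each way for a shift and 360 degrees each way for a turn. Its arguments: {"type":"object","properties":{"increments":{"type":"string"},"grip":{"type":"number"},"squeeze":{"type":"number"}},"required":["increments"]}

```bash
mkdir -p pics; ls
cat > h.py <<'E'
import numpy as np,cv2
from cell import observe,camera,camera_info,finish_job
from scipy.spatial.transform import Rotation as R
def snap(name,fn):
    info=camera_info(name); im,d=camera(name)
    cv2.imwrite(f'pics/{fn}.png',im[:,:,::-1]); np.savez(f'pics/{fn}.npz',im=im,d=d,T=info['camera_from_world'],k=[info[k] for k in('fx','fy','cx','cy')])
    return im,d,info
def cloud(fn):
    z=np.load(f'pics/{fn}.npz'); d=z['d']; fx,fy,cx,cy=z['k']
    v,u=np.mgrid[0:480,0:640]
    P=np.stack([(u-cx)/fx*d,-(v-cy)/fy*d,-d],-1)
    W=np.linalg.inv(z['T']); return z['im'],d,P@W[:3,:3].T+W[:3,3]
E
python3 - <<'E'
from h import *
print(observe())
for n in('scene','top','wrist'):
    snap(n,n+'0'); i=camera_info(n); print({k:(v if k!='camera_from_world' else np.round(v,3).tolist()) for k,v in i.items()})
E
```

```text
pics
{'time_s': 0.0, 'joint_positions': array([-1.40211909e+00,  2.21261599e-01,  1.52760368e+00,  1.70742156e-05,
        1.39466249e+00, -1.26107253e-01]), 'qvel': array([-0.0006345 , -0.00055162, -0.00073735, -0.00113917,  0.00029529,
       -0.00246398]), 'effort': array([ 2.12178848e-04, -4.96893096e+01, -3.89399207e+01, -3.47573159e-04,
        1.11396462e-02, -1.47385549e-05]), 'tool_pos': array([ 0.18153445, -0.59778559,  0.40358085]), 'ee_rot': array([ 0.56848505, -0.56752972,  0.42163964, -0.42065993]), 'wrist_force': array([ 0.58506647, -0.41745137,  0.68052027]), 'wrist_torque': array([ 0.0279942 , -0.0022592 ,  0.04225825]), 'opening': 0.08522581821750484}
{'fx': 614.8132972908646, 'fy': 614.8132972908646, 'cx': 319.3680573419157, 'cy': 227.7194094817061, 'camera_from_world': [[0.009, 1.0, -0.008, 0.089], [-0.778, 0.012, 0.629, 0.355], [0.629, 0.001, 0.778, -1.86], [0.0, 0.0, 0.0, 1.0]]}
{'fx': 457.0270368726988, 'fy': 457.0270368726988, 'cx': 324.43993370869265, 'cy': 243.3885015473695, 'camera_from_world': [[0.001, -1.0, -0.001, -0.086], [0.987, 0.001, 0.164, -0.535], [-0.164, -0.001, 0.987, -1.025], [0.0, 0.0, 0.0, 1.0]]}
{'fx': 333.27352190791515, 'fy': 333.27352190791515, 'cx': 317.8617932185576, 'cy': 230.50419369545423, 'camera_from_world': [[0.291, -0.957, -0.002, -0.623], [0.906, 0.276, -0.321, 0.043], [0.308, 0.092, 0.947, -0.381], [0.0, 0.0, 0.0, 1.0]]}
```

Run:
```python
from h import *
o=observe();q=o['ee_rot'];print(np.round(R.from_quat(q[[1,2,3,0]]).as_matrix(),3))
```

```text
[[ 0.291 -0.     0.957]
 [-0.957  0.002  0.291]
 [-0.002 -1.     0.   ]]
```

View pics/scene0.png

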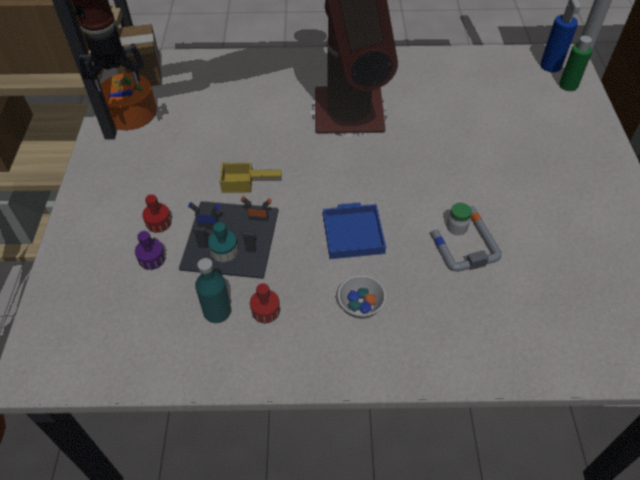

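View pics/top0.png

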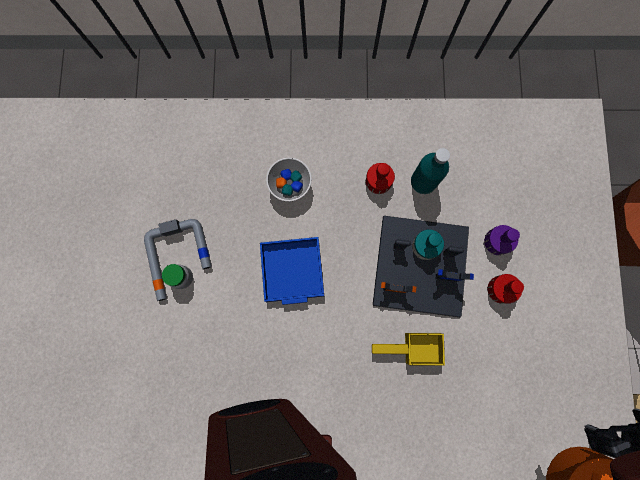

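View pics/wrist0.png

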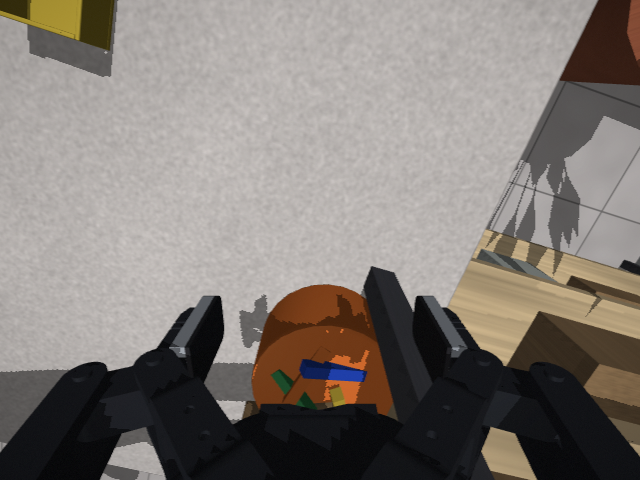

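Run:
```python
from h import *
im,d,W=cloud('top0')
c=cv2.cvtColor(im,cv2.COLOR_RGB2HSV)
def crop(x0,y0,x1,y1,fn):
    k=im[y0:y1,x0:x1,::-1]; s=min(800/(x1-x0),600/(y1-y0)); cv2.imwrite(f'pics/{fn}.png',cv2.resize(k,None,fx=s,fy=s,interpolation=cv2.INTER_CUBIC))
crop(350,140,530,310,'ctop'); crop(130,205,220,310,'gtop')
print('table z',W[400,100],W[200,100],W[150,330])
def comp(m,name):
    n,l,s,ce=cv2.connectedComponentsWithStats(m.astype(np.uint8))
    for i in range(1,n):
        if s[i,4]>12:
            p=W[l==i]; p=p[d[l==i]>0]
            if len(p): print(name,ce[i].round(),s[i,4],'med',np.median(p,0).round(4),'zmax',p[:,2].max().round(3),'x',p[:,0].min().round(3),p[:,0].max().round(3),'y',p[:,1].min().round(3),p[:,1].max().round(3))
H,S,V=c[...,0],c[...,1],c[...,2]
sat=(S>150)&(V>40)
sat[:, :130]=0; sat[330:,:]&=(np.arange(640)<460)&(np.arange(640)>350)
comp(sat&(H>105)&(H<125),'blue');comp(sat&(H>4)&(H<18),'orange');comp(sat&(H>80)&(H<100),'teal');comp(sat&(H>20)&(H<35),'yellow');comp(sat&(H>40)&(H<80),'green')
```

```text
table z [0.17626653 0.43199354 0.00045115] [0.65075325 0.46978366 0.00195804] [ 7.81283523e-01 -9.90123855e-02  3.77993182e-04]
blue [286. 174.] 86 med [0.7086 0.0079 0.0338] zmax 0.039 x 0.695 0.725 y -0.002 0.02
blue [296. 186.] 94 med [ 0.6786 -0.0167  0.0339] zmax 0.041 x 0.665 0.692 y -0.031 -0.004
blue [292. 270.] 3562 med [ 0.4767 -0.0073  0.0059] zmax 0.037 x 0.395 0.553 y -0.082 0.068
blue [203. 252.] 95 med [0.5181 0.2039 0.0211] zmax 0.028 x 0.504 0.532 y 0.193 0.217
blue [440. 272.] 32 med [ 0.4628 -0.3397  0.0988] zmax 0.103 x 0.456 0.479 y -0.365 -0.334
blue [471. 276.] 20 med [ 0.4541 -0.4072  0.0989] zmax 0.103 x 0.447 0.459 y -0.412 -0.403
blue [450. 279.] 34 med [ 0.4521 -0.3723  0.0571] zmax 0.071 x 0.449 0.455 y -0.393 -0.35
orange [280. 182.] 89 med [0.6873 0.022  0.0335] zmax 0.039 x 0.676 0.708 y 0.008 0.033
orange [633. 221.] 929 med [ 0.6919 -1.1196 -0.3915] zmax -0.38 x 0.557 0.824 y -1.235 -1.083
orange [621. 244.] 14 med [ 0.6179 -1.1161 -0.4689] zmax -0.45 x 0.609 0.624 y -1.125 -1.109
orange [158. 284.] 99 med [0.442  0.3067 0.0214] zmax 0.028 x 0.43 0.4
[... 226 characters left out ...]
[ 0.4246 -0.2488  0.0443] zmax 0.059 x 0.422 0.428 y -0.27 -0.225
teal [428. 166.] 285 med [ 0.6923 -0.3138  0.1304] zmax 0.151 x 0.669 0.728 y -0.338 -0.299
teal [446. 167.] 39 med [ 0.6908 -0.3523  0.1308] zmax 0.145 x 0.678 0.704 y -0.361 -0.345
teal [295. 176.] 84 med [ 0.7027 -0.014   0.0333] zmax 0.039 x 0.692 0.716 y -0.028 -0.004
teal [287. 189.] 89 med [0.6694 0.0052 0.0332] zmax 0.039 x 0.659 0.682 y -0.007 0.018
teal [429. 243.] 600 med [ 0.5303 -0.3233  0.0567] zmax 0.114 x 0.502 0.576 y -0.369 -0.294
yellow [417. 349.] 1565 med [ 0.2943 -0.306   0.0126] zmax 0.051 x 0.261 0.33 y -0.354 -0.192
green [172. 275.] 362 med [0.4588 0.2579 0.0705] zmax 0.076 x 0.436 0.484 y 0.233 0.302
```

View pics/ctop.png

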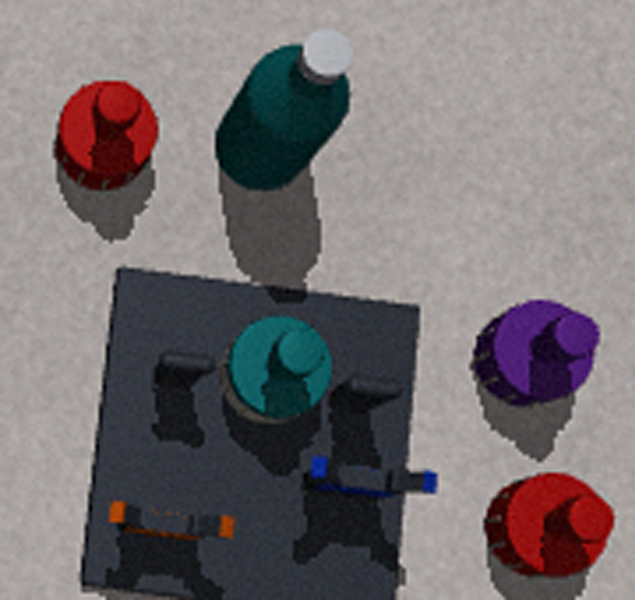

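View pics/gtop.png

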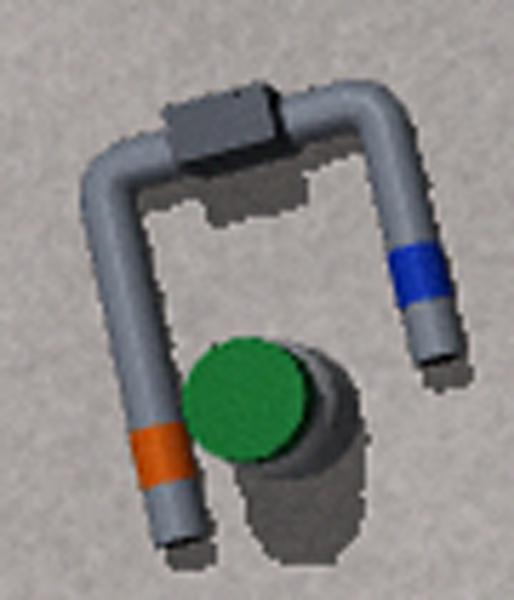

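```bash
cat > fit.py <<'E'
from h import *
from scipy.optimize import least_squares
for fn in('top0','scene0'):
    im,d,W=cloud(fn); c=cv2.cvtColor(im,cv2.COLOR_RGB2HSV);H,S,V=[c[...,i].astype(int) for i in range(3)]
    x,y,z=W[...,0],W[...,1],W[...,2]; ok=d>0
    print(fn)
    # plate
    m=ok&(z>.007)&(z<.02)&(x>.36)&(x<.68)&(y>-.46)&(y<-.16)&(V<90)&(S<120)
    n,l,s,_=cv2.connectedComponentsWithStats(m.astype(np.uint8)); i=1+np.argmax(s[1:,4]); p=W[l==i][:,:2]
    r=cv2.minAreaRect((p*1000).astype(np.float32)); print('plate',r)
    # knob
    m=ok&(z>.1)&(z<.12)&(x>.5)&(x<.6)&(y>-.37)&(y<-.28)&(H>75)&(H<105)&(S>100)
    p=W[m]; t=p[p[:,2]>np.median(p[:,2])-.004]; print('knob',len(t),t.mean(0).round(4),cv2.minEnclosingCircle((t[:,:2]*1000).astype(np.float32)),np.median(t[:,2]))
    # tray
    m=ok&(H>105)&(H<125)&(S>120)&(x>.38)&(x<.57)&(y>-.1)&(y<.09)
    p=W[m]; 
    for lo,hi in((.0,.012),(.024,.04)):
        q=p[(p[:,2]>lo)&(p[:,2]<hi)]; print('tray',len(q),cv2.minAreaRect((q[:,:2]*1000).astype(np.float32)))
    # gooseneck
    g=ok&(x>.38)&(x<.65)&(y>.17)&(y<.36)&(z>.014)&(z<.03)&~((H>40)&(H<80)&(S>100))
    p=W[g]; jm=np.hypot(p[:,0]-.458,p[:,1]-.258)>.045; p=p[jm]
    def seg(q,a,b):
        a,b=np.array(a),np.array(b); t=np.clip(((q-a)@(b-a))/((b-a)@(b-a)),0,1); return np.linalg.norm(q-a-t[:,None]*(b-a),axis=1)
    def res(v):
        cs,sn=np.cos(v[2]),np.sin(v[2]); q=(p[:,:2]-v[:2])@np.array([[cs,-sn],[sn,cs]])
        D=np.min([seg(q,(-.161,.06),(0,.06)),seg(q,(0,.06),(0,-.06)),seg(q,(0,-.06),(-.116,-.06))],0); return D
    o=least_squares(res,[.57,.265,.2],loss='soft_l1',f_scale=.005); print('goose',len(p),o.x.round(4),np.degrees(o.x[2]).round(2),np.mean(o.fun).round(4))
    for nm,h,q in(('or',(4,18),(-.125,.06)),('bl',(105,125),(-.08,-.06))):
        m=ok&(x>.4)&(x<.56)&(y>.18)&(y<.34)&(H>h[0])&(H<h[1])&(S>150); cs,sn=np.cos(o.x[2]),np.sin(o.x[2])
        print(nm,W[m].mean(0).round(4),'pred',(o.x[:2]+[cs*q[0]-sn*q[1],sn*q[0]+cs*q[1]]).round(4))
    m=ok&(x>.5)&(x<.65)&(y>.22)&(y<.31)&(z>.033)&(z<.05); p=W[m];print('block',len(p),cv2.minAreaRect((p[:,:2]*1000).astype(np.float32)),np.median(p[:,2]))
    m=ok&(z>.066)&(z<.08)&(H>40)&(H<80)&(S>100)&(x>.4)&(x<.5)&(y>.2)&(y<.3); p=W[m];print('jar',cv2.minEnclosingCircle((p[:,:2]*1000).astype(np.float32)))
E
python3 fit.py
```

```text
top0
plate ((488.4750671386719, -316.981201171875), (210.68690490722656, 220.67811584472656), 82.62554168701172)
knob 139 [ 0.5337 -0.3269  0.1094] ((533.3450317382812, -327.64105224609375), 15.306273460388184) 0.10936607624580763
tray 2905 ((480.4349060058594, -4.803131103515625), (145.48129272460938, 134.35061645507812), 5.8366618156433105)
tray 626 ((472.36444091796875, -7.8486785888671875), (150.51356506347656, 139.47557067871094), 5.724529266357422)
goose 1275 [0.575  0.2832 0.2773] 15.89 0.0052
or [0.4423 0.307  0.0205] pred [0.4383 0.3067]
bl [0.5179 0.2046 0.0206] pred [0.5145 0.2036]
block 206 ((577.0308227539062, 284.7538757324219), (26.464458465576172, 43.70220184326172), 17.093280792236328) 0.037915184714507943
jar ((459.4761047363281, 257.8194885253906), 24.812082290649414)
scene0
plate ((491.0885925292969, -318.2732238769531), (211.28363037109375, 224.5730438232422), 82.29057312011719)
knob 99 [ 0.5372 -0.3283  0.1102] ((538.0274047851562, -329.9232177734375), 16.01252555847168) 0.11041934130738085
tray 1851 ((478.3849182128906, -7.230201721191406), (145.6940460205078, 133.39468383789062), 4.648248672485352)
tray 485 ((475.3800048828125, -10.0673828125), (152.7728271484375, 138.16152954101562), 5.806229591369629)
goose 1012 [0.5833 0.2821 0.2562] 14.68 0.0049
or [0.4421 0.3036 0.0211] pred [0.4472 0.3085]
bl [0.5177 0.2017 0.0223] pred [0.5212 0.2038]
block 177 ((577.8107299804688, 284.94366455078125), (29.481571197509766, 45.76967239379883), 11.058528900146484) 0.038393416435023475
jar ((461.9975280761719, 254.79722595214844), 27.762483596801758)
```

```bash
cat >> h.py <<'E'
def go(x,y,z,from_=None,dyaw=0):
    o=observe();q=o['ee_rot'];M=R.from_quat(q[[1,2,3,0]]).as_matrix(); D=np.array([x,y,z])-(o['tool_pos'] if from_ is None else from_)
    t=M.T@D; print('t',round(o['time_s'],2),'pos',o['tool_pos'].round(4),'yaw z',np.degrees(np.arctan2(M[1,2],M[0,2])).round(2),'F',o['wrist_force'].round(1),'open',round(o['opening'],4)); print('shift mm',(t*1000).round(1),'norm',(t/.2).round(4),'rows',np.linalg.norm(t)/.0417)
E
python3 - <<'E'
from h import *
go(.535,-.328,.33)
E
```

```text
t 0.15 pos [ 0.1815 -0.5978  0.4038] yaw z 16.89 F [ 0.7  0.3 -0.2] open 0.0851
shift mm [-155.4   74.1  416.6] norm [-0.7769  0.3707  2.0829] rows 10.80965510532231
```

Call:
{"api": "move_arm", "payload": {
  "increments": "-0.37 0 1 0;-0.37 0 1 0;-0.37 0 1 0;-0.37 0 1 0;-0.37 0 1 0;-0.37 0 1 0",
  "grip": 55
}}

```text
time_s: 0.65
tool_pos: [0.3558, -0.4651, 0.4044]
ee_rot: [0.57, -0.568, 0.42, -0.42]
wrist_force: [-0.1, -0.7, 0.6]
opening: 0.0549
```

Run:
```python
from h import *
go(.535,-.328,.33)
```

```text
t 0.65 pos [ 0.3558 -0.4651  0.4044] yaw z 17.18 F [-0.1 -0.7  0.6] open 0.0549
shift mm [-77.9  75.1 211.5] norm [-0.3895  0.3757  1.0576] rows 5.698037686295371
```

Call:
{"api": "move_arm", "payload": {
  "increments": "-0.4 0.1 1 0;-0.4 0.1 1 0;-0.4 0.2 1 0;-0.4 0.3 1 0;-0.4 0.38 1 0;-0.4 0.38 1 0;-0.4 0.38 1 0"
}}

```text
time_s: 1.23
tool_pos: [0.5209, -0.3306, 0.3236]
ee_rot: [0.57, -0.568, 0.423, -0.417]
wrist_force: [-0.9, 1.5, -0.2]
opening: 0.0551
```

Run:
```python
from h import *
snap('wrist','w1')
go(.535,-.328,.255)
im,d,W=cloud('w1'); c=cv2.cvtColor(im,cv2.COLOR_RGB2HSV);H,S,V=[c[...,i].astype(int) for i in range(3)]
m=(W[...,2]>.104)&(W[...,2]<.118)&(H>75)&(H<105)&(S>100)&(abs(W[...,0]-.535)<.04)&(abs(W[...,1]+.328)<.04);p=W[m]
print(len(p),p.mean(0) if len(p) else '',cv2.minEnclosingCircle((p[:,:2]*1000).astype(np.float32)))
```

```text
t 1.28 pos [ 0.52   -0.3324  0.3256] yaw z 17.09 F [-0.9 -0.   0.5] open 0.0549
shift mm [ 0.5 70.6 15.8] norm [0.0025 0.3528 0.0792] rows 1.7341588807612367
1869 [ 0.53565782 -0.32714771  0.11035009] ((534.1285400390625, -327.5064392089844), 14.972749710083008)
```

View pics/w1.png

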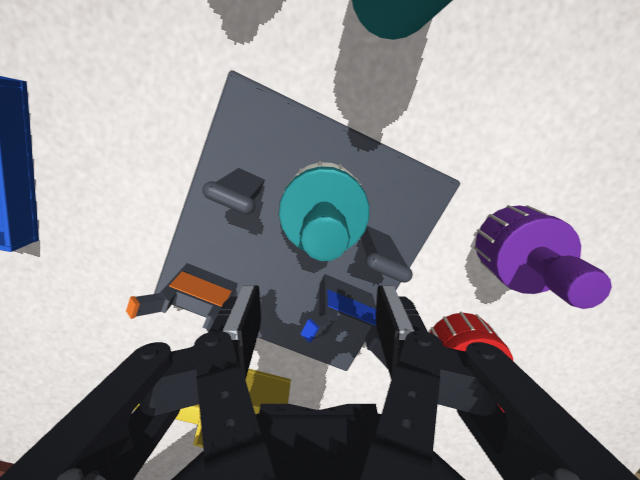

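Call:
{"api": "move_arm", "payload": {
  "increments": "0.003 0.1 0.078 0;0.003 0.2 0.078 0;0.003 0.35 0.078 0;0.003 0.35 0.078 0;0.003 0.35 0.078 0"
}}

```text
time_s: 1.7
tool_pos: [0.5334, -0.3311, 0.2578]
ee_rot: [-0.568, 0.568, -0.423, 0.42]
wrist_force: [-0.3, -0.3, 0.3]
opening: 0.0552
```

Call:
{"api": "move_arm", "payload": {
  "increments": "0 0 0 0;0 0 0 0;0 0 0 0;0 0 0 0;0 0 0 0",
  "grip": 10,
  "squeeze": 40
}}

```text
time_s: 2.12
tool_pos: [0.5354, -0.3313, 0.2613]
ee_rot: [-0.568, 0.568, -0.42, 0.423]
wrist_force: [-0.0, 0.3, 6.7]
opening: 0.0287
```

Run:
```python
from h import *
go(.478,-.006,.38)
```

```text
t 2.12 pos [ 0.5354 -0.3313  0.2613] yaw z 16.89 F [-0.   0.3  6.7] open 0.0287
shift mm [-327.5 -119.8   39.9] norm [-1.6374 -0.5992  0.1994] rows 8.417026400062152
```

Call:
{"api": "move_arm", "payload": {
  "increments": "0 -0.2 0 0;0 -0.4 0 0;0 -0.55 0 0;-0.2 -0.6 0.02 0;-0.4 -0.6 0.05 0;-0.6 -0.6 0.08 0;-0.8 -0.6 0.1 0;-1 -0.6 0.12 0"
}}

```text
time_s: 2.78
tool_pos: [0.4987, -0.1304, 0.379]
ee_rot: [0.568, -0.568, 0.421, -0.421]
wrist_force: [-0.2, 0.5, -0.6]
opening: 0.0287
```

Run:
```python
from h import *
snap('scene','s2')
go(.478,-.006,.38)
```

```text
t 2.83 pos [ 0.4976 -0.1246  0.3784] yaw z 17.06 F [ 0.8  6.3 -2.1] open 0.0287
shift mm [-119.1   -0.9   16.1] norm [-0.5956 -0.0046  0.0803] rows 2.882329530417626
```

View pics/s2.png

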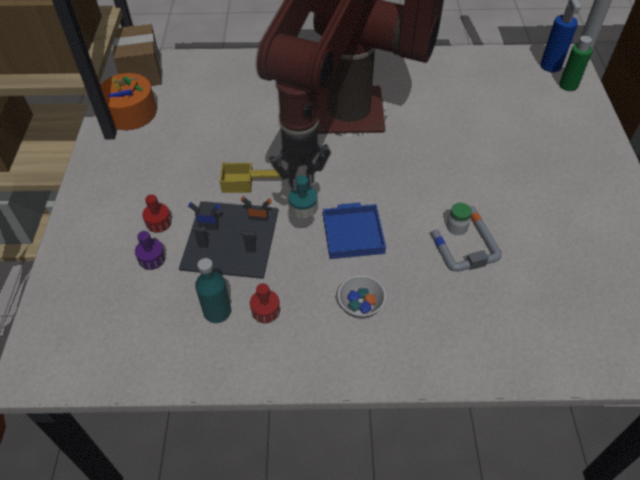

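Call:
{"api": "move_arm", "payload": {
  "increments": "-0.2 0 0.03 0;-0.4 0 0.06 0;-0.6 0 0.08 0;-0.6 0.1 0.08 0;-0.6 0.25 0.08 0;-0.6 0.4 0.08 0;-0.6 0.52 0.08 0;-0.6 0.52 0.08 0"
}}

```text
time_s: 3.5
tool_pos: [0.4774, -0.0121, 0.2698]
ee_rot: [-0.567, 0.57, -0.424, 0.418]
wrist_force: [-1.7, 0.3, -1.3]
opening: 0.0287
```

Run:
```python
from h import *
go(.478,-.006,.255)
```

```text
t 3.5 pos [ 0.4774 -0.0121  0.2698] yaw z 16.93 F [-1.7  0.3 -1.3] open 0.0287
shift mm [-5.6 14.8  2.5] norm [-0.028   0.0739  0.0125] rows 0.3837285400525156
```

Call:
{"api": "move_arm", "payload": {
  "increments": "-0.02 0.03 0 0;-0.02 0.055 0 0;-0.02 0.065 0 0;-0.02 0.065 0 0"
}}

```text
time_s: 3.83
tool_pos: [0.4793, -0.009, 0.2626]
ee_rot: [0.568, -0.568, 0.421, -0.422]
wrist_force: [-0.0, 0.9, -2.4]
opening: 0.0286
```

Call:
{"api": "move_arm", "payload": {
  "increments": "0 0.015 0 0;0 0.03 0 0;0 0.03 0 0"
}}

```text
time_s: 4.08
tool_pos: [0.4788, -0.0089, 0.2556]
ee_rot: [0.568, -0.568, 0.421, -0.421]
wrist_force: [-1.0, -0.1, -1.5]
opening: 0.0287
```

Call:
{"api": "move_arm", "payload": {
  "increments": "0 0.01 0 0;0 0.012 0 0;0 0.012 0 0"
}}

```text
time_s: 4.33
tool_pos: [0.4793, -0.0088, 0.2544]
ee_rot: [0.568, -0.568, 0.421, -0.421]
wrist_force: [-1.8, 0.9, 6.0]
opening: 0.0289
```

Contact. Release and rise.

Call:
{"api": "move_arm", "payload": {
  "increments": "0 0 0 0;0 0 0 0;0 0 0 0;0 -0.1 0 0;0 -0.25 0 0;0 -0.4 0 0;0 -0.55 0 0;0 -0.6 0 0",
  "grip": 50
}}

```text
time_s: 5.0
tool_pos: [0.48, -0.0091, 0.3782]
ee_rot: [0.569, -0.567, 0.419, -0.423]
wrist_force: [0.9, 1.0, 1.0]
opening: 0.0501
```

Run:
```python
from h import *
snap('top','t3')
go(.578,.284,.30)
```

```text
t 5.05 pos [ 0.4802 -0.0091  0.3784] yaw z 16.89 F [1.2 0.4 2.1] open 0.0502
shift mm [-252.4   78.7  178.2] norm [-1.2618  0.3937  0.8909] rows 7.645233696716989
```

View pics/t3.png

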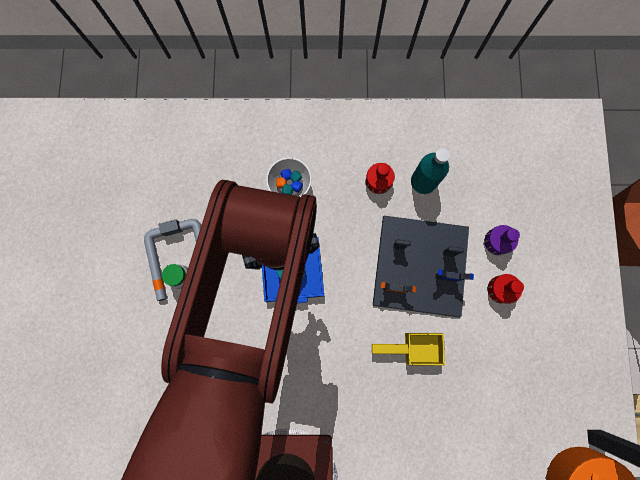

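Call:
{"api": "move_arm", "payload": {
  "increments": "-0.2 0 0.15 0;-0.4 0 0.3 0;-0.6 0 0.45 0;-0.8 0 0.6 0;-1 0 0.75 0;-1 0 0.88 0",
  "grip": 60
}}

```text
time_s: 5.55
tool_pos: [0.5756, 0.2218, 0.3711]
ee_rot: [-0.568, 0.569, -0.422, 0.42]
wrist_force: [1.1, -0.5, 0.9]
opening: 0.06
```

```bash
python3 - <<'E'
from h import *
snap('wrist','w4');snap('scene','s4')
go(.578,.284,.28)
import fit
E
sed -i "s/'top0','scene0'/'w4','s4'/" fit.py; python3 fit.py 2>&1 | grep -v Err
```

```text
t 5.65 pos [0.5781 0.223  0.3688] yaw z 17.12 F [-0.7 -0.6 -0.3] open 0.0597
shift mm [-58.2  88.8  18.2] norm [-0.2908  0.4441  0.0912] rows 2.58321039804659
top0
plate ((488.4750671386719, -316.981201171875), (210.68690490722656, 220.67811584472656), 82.62554168701172)
knob 139 [ 0.5337 -0.3269  0.1094] ((533.3450317382812, -327.64105224609375), 15.306273460388184) 0.10936607624580763
tray 2905 ((480.4349060058594, -4.803131103515625), (145.48129272460938, 134.35061645507812), 5.8366618156433105)
tray 626 ((472.36444091796875, -7.8486785888671875), (150.51356506347656, 139.47557067871094), 5.724529266357422)
goose 1275 [0.575  0.2832 0.2773] 15.89 0.0052
or [0.4423 0.307  0.0205] pred [0.4383 0.3067]
bl [0.5179 0.2046 0.0206] pred [0.5145 0.2036]
block 206 ((577.0308227539062, 284.7538757324219), (26.464458465576172, 43.70220184326172), 17.093280792236328) 0.037915184714507943
jar ((459.4761047363281, 257.8194885253906), 24.812082290649414)
scene0
plate ((491.0885925292969, -318.2732238769531), (211.28363037109375, 224.5730438232422), 82.29057312011719)
knob 99 [ 0.5372 -0.3283  0.
[... 1698 characters left out ...]
(490.92431640625, -317.2305908203125), (209.30906677246094, 224.17276000976562), 82.36051940917969)
knob 0 [nan nan nan] ((0.0, 0.0), 0.0) nan
tray 1125 ((479.4776306152344, -8.696456909179688), (143.8994903564453, 134.0730743408203), 6.0846099853515625)
tray 455 ((475.26654052734375, -9.928176879882812), (153.63253784179688, 137.7503204345703), 5.647077560424805)
goose 999 [0.5834 0.2822 0.257 ] 14.72 0.0049
or [0.4628 0.244  0.4935] pred [0.4472 0.3085]
bl [0.5176 0.2013 0.0217] pred [0.5212 0.2038]
block 183 ((577.3882446289062, 283.0939025878906), (29.487199783325195, 45.73194885253906), 13.93901252746582) 0.03866981536192915
jar ((463.7312316894531, 257.935302734375), 23.05181312561035)
```

View pics/w4.png

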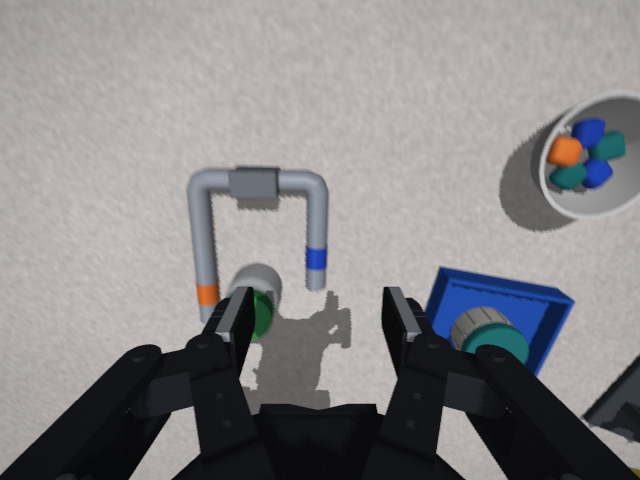

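View pics/s4.png

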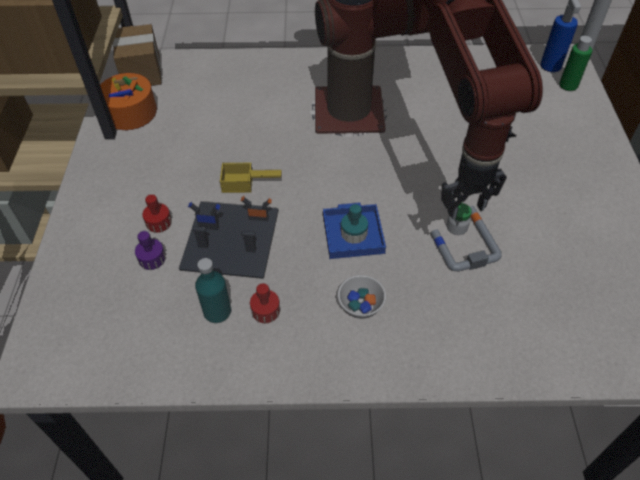

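Run:
```python
from h import *
go(.585,.288,.197)
```

```text
t 5.65 pos [0.5781 0.223  0.3688] yaw z 17.12 F [-0.7 -0.6 -0.3] open 0.0597
shift mm [-59.8 171.8  26.4] norm [-0.2989  0.859   0.1321] rows 4.407910427213098
```

Call:
{"api": "move_arm", "payload": {
  "increments": "-0.2 0 0.13 0.003;-0.3 0.15 0.13 0.003;-0.3 0.35 0.13 0.003;-0.3 0.55 0.13 0.003;-0.3 0.7 0.13 0.003;-0.3 0.78 0.13 0.003;-0.3 0.78 0.13 0.003"
}}

```text
time_s: 6.23
tool_pos: [0.5809, 0.2822, 0.2099]
ee_rot: [-0.56, 0.568, -0.429, 0.424]
wrist_force: [-0.2, -1.0, -0.1]
opening: 0.0601
```

Run:
```python
from h import *
go(.585,.288,.197)
snap('wrist','w5')
```

```text
t 6.23 pos [0.5809 0.2822 0.2099] yaw z 15.8 F [-0.2 -1.  -0.1] open 0.0601
shift mm [-4.4 12.8  5.7] norm [-0.0222  0.0641  0.0284] rows 0.35261345970632896
```

View pics/w5.png

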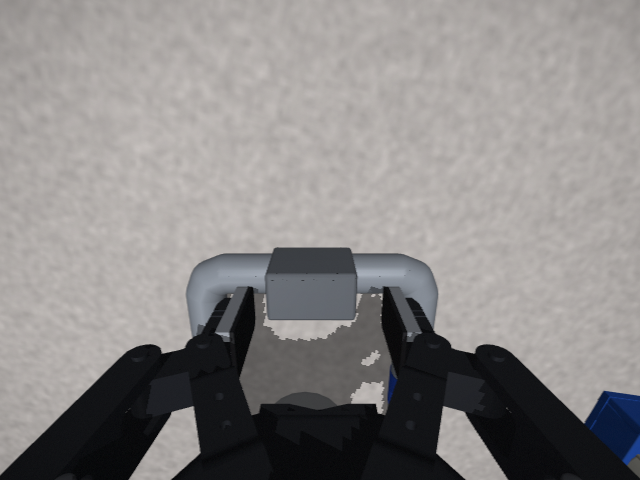

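Call:
{"api": "move_arm", "payload": {
  "increments": "-0.02 0.02 0.028 0;-0.02 0.045 0.028 0;-0.02 0.06 0.028 0;-0.02 0.06 0.028 0"
}}

```text
time_s: 6.62
tool_pos: [0.5888, 0.2893, 0.2058]
ee_rot: [0.564, -0.564, 0.426, -0.427]
wrist_force: [-0.2, -0.6, -0.1]
opening: 0.0603
```

Call:
{"api": "move_arm", "payload": {
  "increments": "0 0 0 0;0 0 0 0;0 0 0 0;0 0 0 0",
  "grip": 38,
  "squeeze": 20
}}

```text
time_s: 6.95
tool_pos: [0.5888, 0.2893, 0.2062]
ee_rot: [0.564, -0.564, 0.426, -0.427]
wrist_force: [-0.4, 0.0, 3.9]
opening: 0.0431
```

Call:
{"api": "move_arm", "payload": {
  "increments": "0 -0.03 0 0;0 -0.06 0 0;0 -0.09 -0.01 0;0 -0.12 -0.01 0;0 -0.12 -0.01 0"
}}

```text
time_s: 7.37
tool_pos: [0.587, 0.2889, 0.2311]
ee_rot: [0.565, -0.563, 0.426, -0.427]
wrist_force: [1.4, 0.3, -1.5]
opening: 0.0425
```

Run:
```python
from h import *
snap('wrist','w6');im,d,i=snap('scene','s6')
cv2.imwrite('pics/s6c.png',cv2.resize(im[160:300,380:540,::-1],None,fx=4,fy=4))
go(.585,.288,.197)
for f in('w6','s6'):
  im,d,W=cloud(f); c=cv2.cvtColor(im,cv2.COLOR_RGB2HSV);H,S,V=[c[...,i].astype(int) for i in range(3)];x,y,z=np.moveaxis(W,-1,0)
  for nm,h in(('or',(4,18)),('bl',(105,125))):
    m=(d>0)&(x>.4)&(x<.56)&(y>.18)&(y<.34)&(z<.12)&(H>h[0])&(H<h[1])&(S>150); print(f,nm,m.sum(),W[m].mean(0).round(4),W[m][:,2].max())
```

```text
t 7.47 pos [0.5867 0.2888 0.2299] yaw z 15.81 F [-0.  -0.3 -2.3] open 0.0427
shift mm [ 0.3 32.9 -1.9] norm [ 0.0013  0.1644 -0.0096] rows 0.7897342024484598<stdin>:8: RuntimeWarning: Mean of empty slice.
  ret = um.true_divide(
Traceback (most recent call last):
ValueError: zero-size array to reduction operation maximum which has no identity
```

View pics/w6.png

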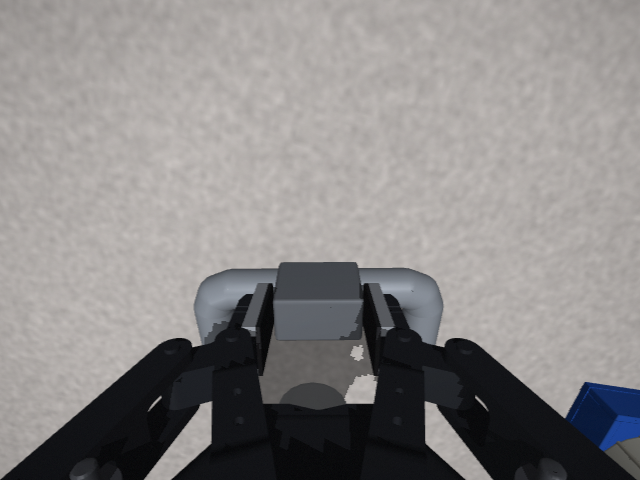

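View pics/s6c.png

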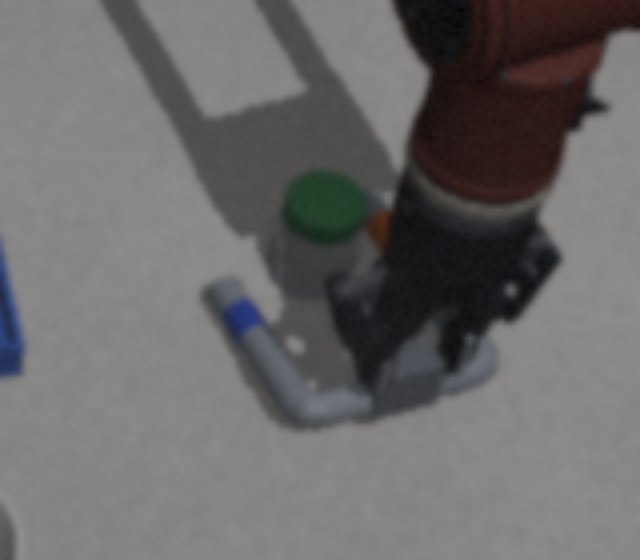

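```bash
cat > tilt.py <<'E'
import sys
from h import *
for f in sys.argv[1:]:
  im,d,W=cloud(f); c=cv2.cvtColor(im,cv2.COLOR_RGB2HSV);H,S,V=[c[...,i].astype(int) for i in range(3)];x,y,z=np.moveaxis(W,-1,0)
  near=(d>0)&(y>.18)&(y<.36)&(z<.2)
  for nm,h in(('or',(4,18)),('bl',(105,125))):
    m=near&(x>.4)&(x<.56)&(H>h[0])&(H<h[1])&(S>130)
    if m.sum(): print(f,nm,m.sum(),W[m].mean(0).round(4),'top z',np.percentile(W[m][:,2],95).round(4))
  m=near&(S<60)&(x>.49)&(x<.63)&(y<.25)&(z>.012); p=W[m]
  if len(p)>20:
    for a in np.arange(.48,.62,.01):
      q=p[abs(p[:,0]-a)<.005]
      if len(q)>3: print('  x',a.round(3),'n',len(q),'ztop',np.percentile(q[:,2],95).round(4),'y',q[:,1].mean().round(3))
E
python3 tilt.py s6 w6
```

```text
s6 or 29 [0.4428 0.3019 0.0228] top z 0.0264
s6 bl 46 [0.5194 0.202  0.0318] top z 0.037
  x 0.49 n 16 ztop 0.0324 y 0.202
  x 0.5 n 26 ztop 0.0341 y 0.197
  x 0.51 n 9 ztop 0.0358 y 0.197
  x 0.53 n 13 ztop 0.0353 y 0.211
  x 0.54 n 29 ztop 0.0396 y 0.21
  x 0.55 n 27 ztop 0.0411 y 0.211
  x 0.56 n 34 ztop 0.0424 y 0.215
  x 0.57 n 30 ztop 0.0429 y 0.218
  x 0.58 n 41 ztop 0.0459 y 0.224
  x 0.59 n 94 ztop 0.1698 y 0.232
  x 0.6 n 137 ztop 0.1666 y 0.236
  x 0.61 n 101 ztop 0.1652 y 0.237
  x 0.56 n 11 ztop 0.0404 y 0.214
  x 0.57 n 311 ztop 0.0432 y 0.223
  x 0.58 n 526 ztop 0.0447 y 0.228
  x 0.59 n 2643 ztop 0.1366 y 0.24
  x 0.6 n 2625 ztop 0.146 y 0.242
  x 0.61 n 7014 ztop 0.1514 y 0.242
  x 0.62 n 66 ztop 0.1531 y 0.232
```

Call:
{"api": "move_arm", "payload": {
  "increments": "0 -0.02 -0.01 0;0 -0.045 -0.025 0;0 -0.07 -0.035 0;0 -0.09 -0.04 0;0 -0.095 -0.04 0;0 -0.095 -0.04 0"
}}

```text
time_s: 7.97
tool_pos: [0.5791, 0.2866, 0.2492]
ee_rot: [0.564, -0.564, 0.426, -0.427]
wrist_force: [0.0, -0.8, -1.1]
opening: 0.0427
```

```bash
python3 - <<'E'
from h import *
snap('scene','s7')
go(.585,.288,.2495)
E
python3 tilt.py s7
```

```text
t 8.02 pos [0.579  0.2866 0.2488] yaw z 15.81 F [ 0.1 -0.6 -2.3] open 0.0425
shift mm [ 0.2 -0.7  6.2] norm [ 0.0012 -0.0035  0.0308] rows 0.14869139937030348
s7 or 14 [0.4365 0.2999 0.0252] top z 0.0314
s7 bl 40 [0.5169 0.2008 0.0408] top z 0.0455
  x 0.49 n 18 ztop 0.0375 y 0.196
  x 0.5 n 17 ztop 0.0409 y 0.196
  x 0.53 n 20 ztop 0.0491 y 0.207
  x 0.54 n 29 ztop 0.0517 y 0.209
  x 0.55 n 29 ztop 0.0543 y 0.21
  x 0.56 n 29 ztop 0.0577 y 0.214
  x 0.57 n 34 ztop 0.0599 y 0.218
  x 0.58 n 66 ztop 0.1878 y 0.23
  x 0.59 n 169 ztop 0.1864 y 0.234
  x 0.6 n 124 ztop 0.1827 y 0.236
  x 0.61 n 29 ztop 0.1817 y 0.232
```

Call:
{"api": "move_arm", "payload": {
  "increments": "0 0 0 0;0 0 0 0;0 0 0 0",
  "squeeze": 100
}}

```text
time_s: 8.27
tool_pos: [0.5788, 0.2865, 0.248]
ee_rot: [-0.564, 0.564, -0.427, 0.426]
wrist_force: [0.8, -0.0, -2.7]
opening: 0.0395
```

Call:
{"api": "move_arm", "payload": {
  "increments": "0 -0.08 0 0;0 -0.18 0 0;0 -0.3 0 0;0 -0.45 0 0;0 -0.6 0 0;0 -0.7 0 0;0 -0.7 0 0"
}}

```text
time_s: 8.85
tool_pos: [0.5802, 0.287, 0.3946]
ee_rot: [0.567, -0.561, 0.425, -0.428]
wrist_force: [1.2, 0.1, -0.2]
opening: 0.0391
```

```bash
sed -i 's/z<.2)/z<.22)/' tilt.py
python3 - <<'E'
from h import *
im,d,i=snap('scene','s8')
cv2.imwrite('pics/s8c.png',cv2.resize(im[140:300,380:560,::-1],None,fx=4,fy=3.5))
go(.585,.288,.2495)
E
python3 tilt.py s8
```

```text
t 8.9 pos [0.5796 0.2868 0.3913] yaw z 15.81 F [-0.1 -0.2 -2.8] open 0.0389
shift mm [  0.3 141.9   4.7] norm [0.0017 0.7093 0.0233] rows 3.4037460004481637
s8 or 2 [0.4376 0.2991 0.1779] top z 0.1792
s8 bl 52 [0.5167 0.2015 0.1868] top z 0.1928
  x 0.49 n 14 ztop 0.1837 y 0.194
  x 0.5 n 24 ztop 0.1875 y 0.195
  x 0.51 n 4 ztop 0.1858 y 0.193
  x 0.53 n 18 ztop 0.1952 y 0.208
  x 0.54 n 29 ztop 0.1966 y 0.209
  x 0.55 n 36 ztop 0.1996 y 0.211
  x 0.56 n 30 ztop 0.2021 y 0.214
  x 0.57 n 36 ztop 0.2054 y 0.217
  x 0.58 n 50 ztop 0.2093 y 0.224
  x 0.59 n 79 ztop 0.2117 y 0.233
  x 0.6 n 57 ztop 0.2086 y 0.235
```

View pics/s8c.png

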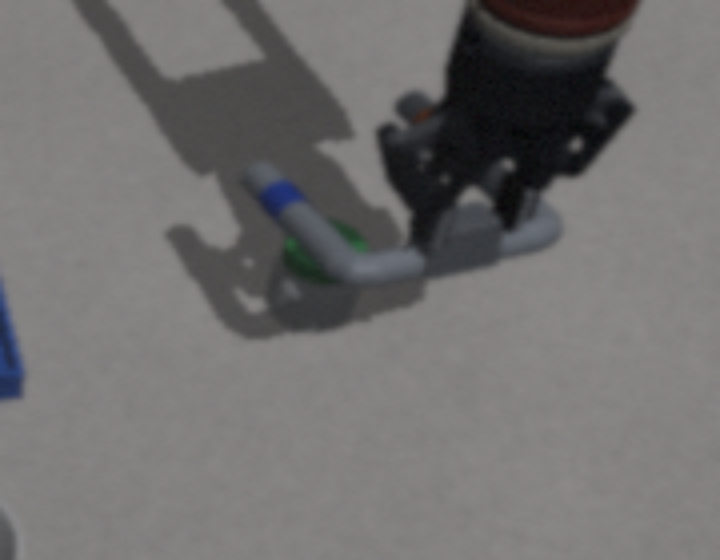

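Call:
{"api": "move_arm", "payload": {
  "increments": "0.08 -0.1 -0.03 0;0.2 -0.1 -0.07 0;0.35 -0.1 -0.12 0;0.52 -0.1 -0.17 0;0.68 -0.1 -0.22 0;0.84 -0.1 -0.28 0;1 -0.1 -0.33 0"
}}

```text
time_s: 9.48
tool_pos: [0.5688, 0.0746, 0.4051]
ee_rot: [-0.563, 0.565, -0.428, 0.425]
wrist_force: [1.2, -0.7, -2.4]
opening: 0.0391
```

Call:
{"api": "move_arm", "payload": {
  "increments": "0.16 0 -0.05 0;0.32 0 -0.1 0;0.48 0 -0.16 0;0.64 0 -0.21 0;0.8 0 -0.26 0;0.92 0 -0.3 0;1 0 -0.33 0"
}}

```text
time_s: 10.07
tool_pos: [0.56, -0.1369, 0.4051]
ee_rot: [-0.563, 0.564, -0.428, 0.426]
wrist_force: [1.0, 0.2, -2.6]
opening: 0.0391
```

Run:
```python
from h import *
go(.552,-.325,.41)
```

```text
t 10.07 pos [ 0.56   -0.1369  0.4051] yaw z 15.69 F [ 1.   0.2 -2.6] open 0.0391
shift mm [179.   -5.  -58.6] norm [ 0.8949 -0.0252 -0.2929] rows 4.517517214638884
```

Call:
{"api": "move_arm", "payload": {
  "increments": "0.18 0 -0.06 0.01;0.36 0 -0.12 0.02;0.54 0 -0.18 0.032;0.7 0 -0.23 0.044;0.82 0 -0.27 0.056;0.9 0 -0.29 0.0645;0.9 0 -0.29 0.0645;0.9 0 -0.29 0.0645"
}}

```text
time_s: 10.73
tool_pos: [0.5534, -0.324, 0.405]
ee_rot: [0.466, -0.467, 0.533, -0.53]
wrist_force: [0.1, 0.2, -2.2]
opening: 0.0391
```

Run:
```python
from h import *
for n in('scene','top','wrist'): snap(n,n[0]+'9')
go(.552,-.325,.41)
im=np.load('pics/s9.npz')['im']; cv2.imwrite('pics/s9c.png',cv2.resize(im[120:300,140:320,::-1],None,fx=3.3,fy=3.3))
```

```text
t 10.88 pos [ 0.5541 -0.3222  0.4068] yaw z -7.31 F [ 0.5  0.6 -2.8] open 0.039
shift mm [ 3.  -3.2 -1.7] norm [ 0.0151 -0.016  -0.0087] rows 0.11363941285408925
```

View pics/s9c.png

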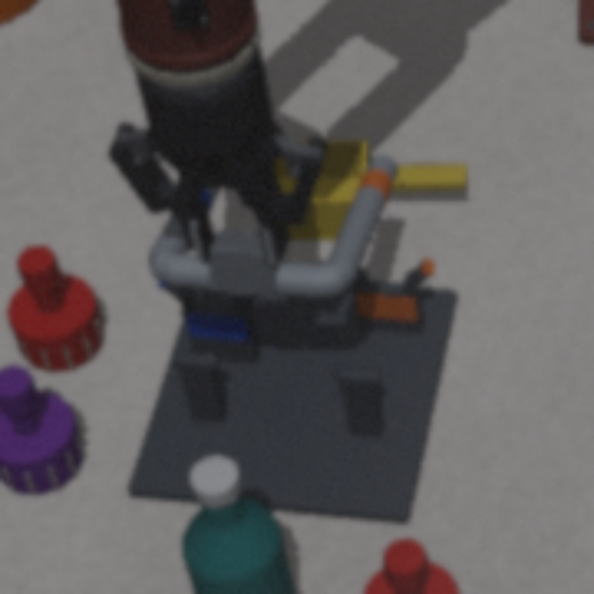

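View pics/t9.png

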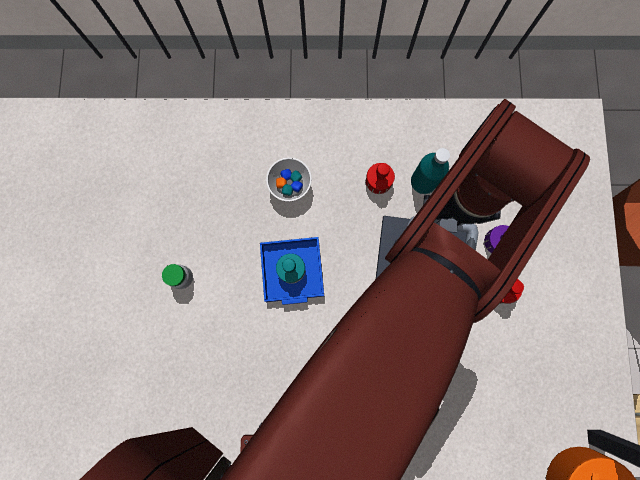

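View pics/w9.png

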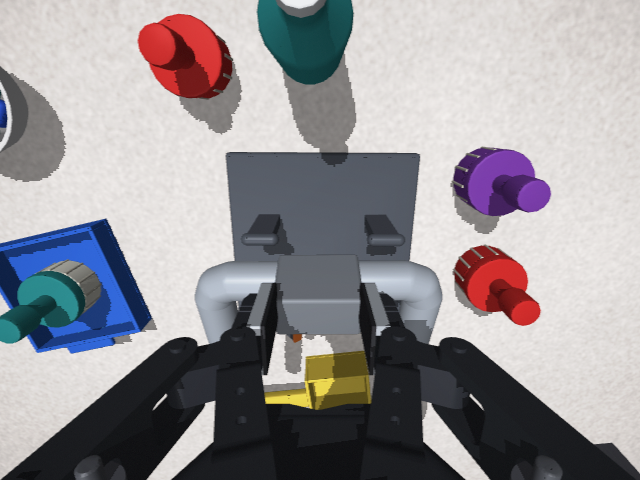

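```bash
cat > fit3.py <<'E'
import sys
from h import *
from scipy.optimize import least_squares
def seg(q,a,b):
    a,b=np.array(a),np.array(b); t=np.clip(((q-a)@(b-a))/((b-a)@(b-a)),0,1); return np.linalg.norm(q-a-t[:,None]*(b-a),axis=1)
def dist(q):
    r=.02
    return np.min([seg(q,(-.161,.06,0),(-r,.06,0)),seg(q,(-r,.06,0),(0,.06-r,0)),seg(q,(0,.06-r,0),(0,-.06+r,0)),seg(q,(0,-.06+r,0),(-r,-.06,0)),seg(q,(-r,-.06,0),(-.116,-.06,0))],0)
def fitg(fns,x0,tol=.02,roll=True):
    P=[];C=[]
    for f in fns:
        im,d,W=cloud(f); c=cv2.cvtColor(im,cv2.COLOR_RGB2HSV);H,S,V=[c[...,i].astype(int) for i in range(3)]
        ok=(d>0)
        P.append(W[ok&(S<70)&(V>70)]);
        for h,k in(((4,18),(-.125,.06,0)),((105,125),(-.08,-.06,0))):
            m=ok&(H>h[0])&(H<h[1])&(S>110); C.append((W[m],k))
    P=np.concatenate(P)
    v=np.array(x0,float)
    def loc(v,p):
        M=R.from_euler('ZYX',v[3:6]).as_matrix(); return (p-v[:3])@M
    for it in range(6):
        q=loc(v,P); D=dist(q)
        blk=(abs(q[:,0])<.02)&(abs(q[:,1])<.045)
        s=P[(abs(D-.011)<tol)&~blk]
        bt=P[(abs(q[:,0])<.011)&(abs(q[:,1])<.018)&(abs(q[:,2]-.027)<tol*.6)]
        cc=[]
        for p,k in C:
            if len(p):
                qq=loc(v,p); mm=np.linalg.norm(qq-np.array(k),axis=1)<.03
                if mm.sum()>4: cc.append((p[mm],k))
        def res(v):
            r=[(dist(loc(v,s))-.011)*np.sqrt(300/len(s))]
            if len(bt): r.append((loc(v,bt)[:,2]-.027)*np.sqrt(80/len(bt)))
            for p,k in cc: r.append((np.atleast_1d(loc(v,p)[:,0].mean()-k[0]))*7)
            if not roll: r.append(np.array([v[5]*1.]))
            return np.concatenate(r)
        o=least_squares(res,v,loss='soft_l1',f_scale=.003); v=o.x; tol=max(.006,tol*.75)
    r=dist(loc(v,s))-.011
    print(fns,'n',len(s),len(bt),len(cc),'rms',np.sqrt((r**2).mean()).round(4),'pos',v[:3].round(4),'yaw pitch roll deg',np.degrees(v[3:6]).round(2))
    return v
if __name__=='__main__':
    for f in(['s9'],['w9'],['s9','w9']):
        fitg(f,[.545,-.324,.215,np.radians(-7.4),-.26,0])
E
python3 fit3.py
```

```text
['s9'] n 499 67 1 rms 0.0018 pos [ 0.5561 -0.3235  0.2106] yaw pitch roll deg [ -6.47 -17.2   -0.21]
['w9'] n 4983 1989 0 rms 0.0013 pos [ 0.5579 -0.3219  0.2117] yaw pitch roll deg [ -7.   -15.8    0.03]
['s9', 'w9'] n 5407 1952 1 rms 0.0016 pos [ 0.5573 -0.3174  0.2117] yaw pitch roll deg [ -1.98 -16.87  -1.26]
```

Run:
```python
from h import *
for f in('w1','w9','s9','top0','scene0'):
    im,d,W=cloud(f); c=cv2.cvtColor(im,cv2.COLOR_RGB2HSV);H,S,V=[c[...,i].astype(int) for i in range(3)];x,y,z=np.moveaxis(W,-1,0)
    m=(d>0)&(z>.007)&(z<.02)&(x>.36)&(x<.68)&(y>-.46)&(y<-.18)&(S<90)&(V<140)
    n,l,s,_=cv2.connectedComponentsWithStats(m.astype(np.uint8)); i=1+np.argmax(s[1:,4]); p=W[l==i][:,:2]
    print(f,'plate',cv2.minAreaRect((p*1000).astype(np.float32)),np.median(W[l==i][:,2]))
    # rear edge
    # rests
    th=np.radians(-7.4);o=np.array([.5445,-.3243]);q=(W[...,:2]-o)@np.array([[np.cos(th),-np.sin(th)],[np.sin(th),np.cos(th)]])
    for sy in(1,-1):
        m=(d>0)&(z>.072)&(z<.092)&(abs(q[...,0]+.02)<.025)&(abs(q[...,1]-sy*.06)<.03)&(S<100)
        if m.sum()>5: print('  rest',sy,m.sum(),q[m].mean(0).round(4),q[m].min(0).round(4),q[m].max(0).round(4),'z',np.percentile(z[m],[50,97]).round(4))
    for nm,h,(cx,cy) in(('or',(4,18),(-.121,.06)),('bl',(105,125),(-.077,-.06))):
        for a in(-.027,.027):
            m=(d>0)&(z>.075)&(z<.11)&(H>h[0])&(H<h[1])&(S>120)&(abs(q[...,0]-cx)<.03)&(abs(q[...,1]-cy-a)<.02)
            if m.sum()>5: print('  mark',nm,m.sum(),q[m].mean(0).round(4),np.median(z[m]).round(4))
```

```text
w1 plate ((488.28448486328125, -317.2728271484375), (208.7675018310547, 219.7958984375), 82.4105224609375) 0.012954891405041025
  rest 1 1030 [-0.0185  0.0595] [-0.0258  0.042 ] [-0.0137  0.0775] z [0.083  0.0851]
  rest -1 859 [-0.0188 -0.0584] [-0.0263 -0.0773] [-0.0142 -0.0418] z [0.0829 0.0851]
  mark or 200 [-0.1206  0.0935] 0.0884
  mark bl 268 [-0.0782 -0.0255] 0.0992
w9 plate ((535.3477172851562, -323.827392578125), (209.20040893554688, 125.89979553222656), 82.53157806396484) 0.0129440371982123
  rest 1 500 [-0.0183  0.0593] [-0.0258  0.042 ] [-0.0136  0.0768] z [0.0828 0.0851]
  rest -1 479 [-0.0185 -0.0592] [-0.025  -0.0775] [-0.0139 -0.0424] z [0.0829 0.085 ]
  mark or 58 [-0.1239  0.0258] 0.0887
s9 plate ((489.9803466796875, -319.21600341796875), (213.4243927001953, 227.50013732910156), 82.38091278076172) 0.012729272412163928
  rest 1 82 [-0.0166  0.0596] [-0.0249  0.0424] [-0.0085  0.0763] z [0.0815 0.0868]
  rest -1 77 [-0.0168 -0.0604] [-0.0253 -0.0773] [-0.0106 -0.0424] z [0.0819 0.0877]
  mark or 10 [-0.1185  0.0931] 0.0903
top0 plate ((488.65118408203125, -317.01214599609375), (211.0789031982422, 220.5208282470703), 82.40557098388672) 0.012016267391384172
  rest 1 76 [-0.0209  0.0604] [-0.0264  0.0432] [-0.0148  0.0775] z [0.0819 0.0855]
  rest -1 76 [-0.0213 -0.0591] [-0.0266 -0.0764] [-0.0146 -0.0431] z [0.0825 0.0862]
  mark or 23 [-0.1223  0.0268] 0.0877
  mark or 27 [-0.1213  0.0948] 0.0873
  mark bl 21 [-0.0788 -0.0939] 0.099
  mark bl 30 [-0.0792 -0.0254] 0.0989
scene0 plate ((487.7318115234375, -318.29449462890625), (214.4978790283203, 229.72999572753906), 83.21731567382812) 0.012794519130650439
  rest 1 83 [-0.0169  0.0596] [-0.0247  0.0422] [-0.0103  0.076 ] z [0.0816 0.0865]
  rest -1 77 [-0.0173 -0.0603] [-0.0275 -0.0779] [-0.0111 -0.0421] z [0.0805 0.0877]
  mark or 10 [-0.1189  0.093 ] 0.0883
  mark bl 6 [-0.0757 -0.0928] 0.1017
  mark bl 20 [-0.0779 -0.0262] 0.0983
```

Call:
{"api": "move_arm", "payload": {
  "increments": "0.015 0.05 -0.05 0.002;0.015 0.13 -0.05 0.002;0.015 0.2 -0.05 0.002;0.015 0.27 -0.05 0.002;0.015 0.32 -0.05 0.002;0.015 0.32 -0.05 0.002;0.015 0.32 -0.05 0.002"
}}

```text
time_s: 11.47
tool_pos: [0.5438, -0.3246, 0.3432]
ee_rot: [0.463, -0.464, 0.535, -0.533]
wrist_force: [-0.3, -0.4, -2.9]
opening: 0.0394
```

Run:
```python
from h import *
import fit3
for n in('scene','wrist'): snap(n,n[0]+'10')
go(.552,-.325,.41)
for f in('s10','w10'): v=fit3.fitg([f],[.546,-.325,.15,np.radians(-7.4),-.27,0])
im=np.load('pics/s10.npz')['im']; cv2.imwrite('pics/s10c.png',cv2.resize(im[120:300,140:320,::-1],None,fx=3.3,fy=3.3))
```

```text
t 11.57 pos [ 0.5442 -0.3251  0.3451] yaw z -8.11 F [ 0.   0.5 -2.5] open 0.0392
shift mm [ -1.2 -64.9   7.8] norm [-0.0059 -0.3244  0.039 ] rows 1.5672828823086136
['s10'] n 455 57 2 rms 0.002 pos [ 0.5461 -0.3245  0.1489] yaw pitch roll deg [ -7.36 -17.69  -0.14]
['w10'] n 4979 1989 0 rms 0.0013 pos [ 0.5484 -0.3248  0.1498] yaw pitch roll deg [ -7.65 -15.57  -0.11]
```

View pics/s10c.png

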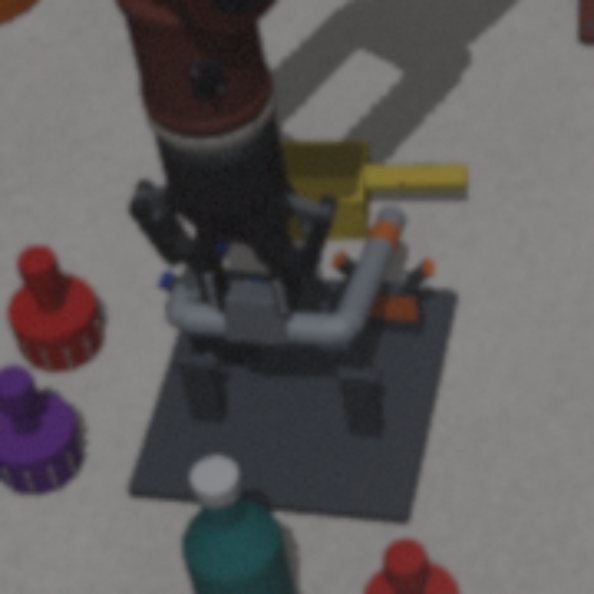

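View pics/w10.png

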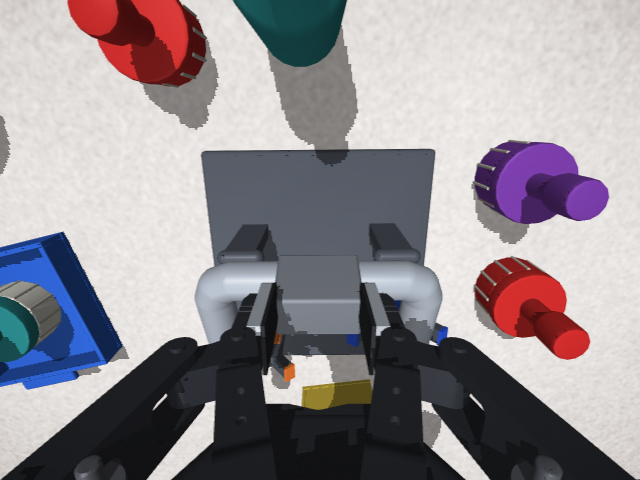

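Call:
{"api": "move_arm", "payload": {
  "increments": "0 0.04 0 0;0 0.08 0 0;0 0.12 0 0;0 0.15 0 0;0 0.15 0 0;0 0.15 0 0"
}}

```text
time_s: 12.07
tool_pos: [0.5435, -0.3249, 0.3132]
ee_rot: [0.463, -0.463, 0.535, -0.534]
wrist_force: [0.9, 0.1, -2.1]
opening: 0.039
```

Run:
```python
from h import *
import fit3
for n in('scene','wrist'): snap(n,n[0]+'11')
go(.552,-.325,.41)
for f in('s11','w11'): v=fit3.fitg([f],[.546,-.325,.12,np.radians(-7.4),-.27,0])
im=np.load('pics/s11.npz')['im']; cv2.imwrite('pics/s11c.png',cv2.resize(im[150:270,170:290,::-1],None,fx=5,fy=5,interpolation=cv2.INTER_CUBIC))
```

```text
t 12.17 pos [ 0.5439 -0.3251  0.3145] yaw z -8.13 F [-1.1 -0.1 -2.8] open 0.0393
shift mm [ -1.2 -95.5   8. ] norm [-0.0062 -0.4774  0.0402] rows 2.2981646037424492
['s11'] n 437 65 2 rms 0.002 pos [ 0.546  -0.3254  0.1184] yaw pitch roll deg [ -7.84 -17.13  -0.15]
['w11'] n 4981 1769 1 rms 0.0016 pos [ 0.549  -0.3205  0.1198] yaw pitch roll deg [ -2.16 -16.68  -1.4 ]
```

View pics/s11c.png

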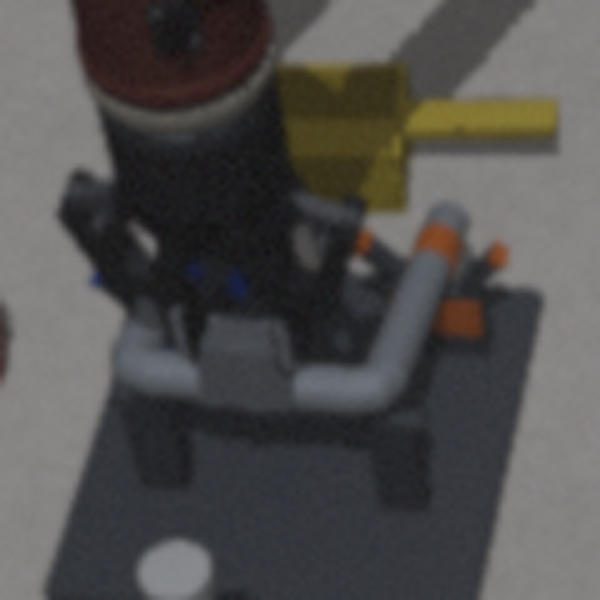

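View pics/w11.png

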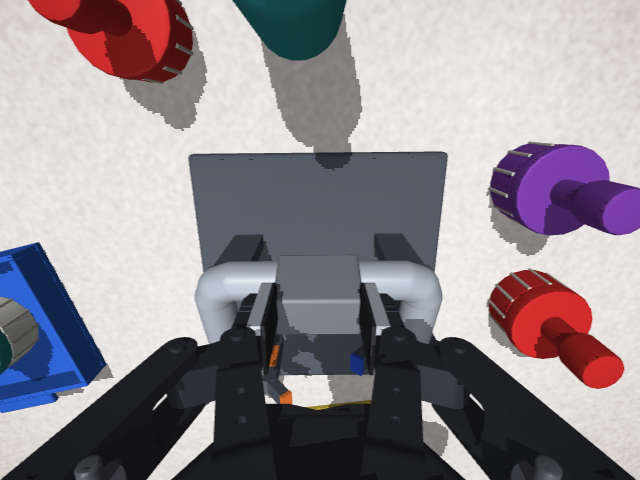

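Call:
{"api": "move_arm", "payload": {
  "increments": "0 0.02 0 0;0 0.04 0 0;0 0.06 0 0;0 0.06 0 0;0 0.06 0 0"
}}

```text
time_s: 12.58
tool_pos: [0.5436, -0.3249, 0.3017]
ee_rot: [0.463, -0.463, 0.535, -0.534]
wrist_force: [-0.9, 0.2, -2.7]
opening: 0.0393
```

Call:
{"api": "move_arm", "payload": {
  "increments": "0 0.01 0 0;0 0.02 0 0;0 0.02 0 0"
}}

```text
time_s: 12.83
tool_pos: [0.5437, -0.325, 0.298]
ee_rot: [0.463, -0.463, 0.534, -0.534]
wrist_force: [-0.8, -0.2, -1.9]
opening: 0.0389
```

Call:
{"api": "move_arm", "payload": {
  "increments": "0 0.005 0 0;0 0.008 0 0;0 0.008 0 0"
}}

```text
time_s: 13.08
tool_pos: [0.5438, -0.325, 0.2967]
ee_rot: [-0.463, 0.463, -0.534, 0.534]
wrist_force: [0.1, 0.0, -2.8]
opening: 0.0392
```

Call:
{"api": "move_arm", "payload": {
  "increments": "0 0.005 0 0;0 0.008 0 0;0 0.008 0 0"
}}

```text
time_s: 13.33
tool_pos: [0.5438, -0.325, 0.2952]
ee_rot: [-0.463, 0.463, -0.534, 0.534]
wrist_force: [0.5, 0.2, -0.9]
opening: 0.0391
```

Run:
```python
from h import *
import fit3
for n in('scene','wrist'): snap(n,n[0]+'12')
go(.552,-.325,.41)
for f in('s12','w12'): v=fit3.fitg([f],[.546,-.325,.1,np.radians(-7.4),-.27,0])
im=np.load('pics/s12.npz')['im']; cv2.imwrite('pics/s12c.png',cv2.resize(im[150:270,170:290,::-1],None,fx=5,fy=5,interpolation=cv2.INTER_CUBIC))
```

```text
t 13.43 pos [ 0.5438 -0.325   0.2952] yaw z -8.13 F [-0.4  0.  -1.6] open 0.039
shift mm [  -1.2 -114.8    8.1] norm [-0.006  -0.574   0.0406] rows 2.7600242208545214
['s12'] n 452 62 1 rms 0.0021 pos [ 0.5451 -0.3244  0.1001] yaw pitch roll deg [ -6.86 -12.22  -0.25]
['w12'] n 4884 2034 2 rms 0.0013 pos [ 0.5467 -0.3247  0.1002] yaw pitch roll deg [ -7.66 -11.27  -0.12]
```

View pics/s12c.png

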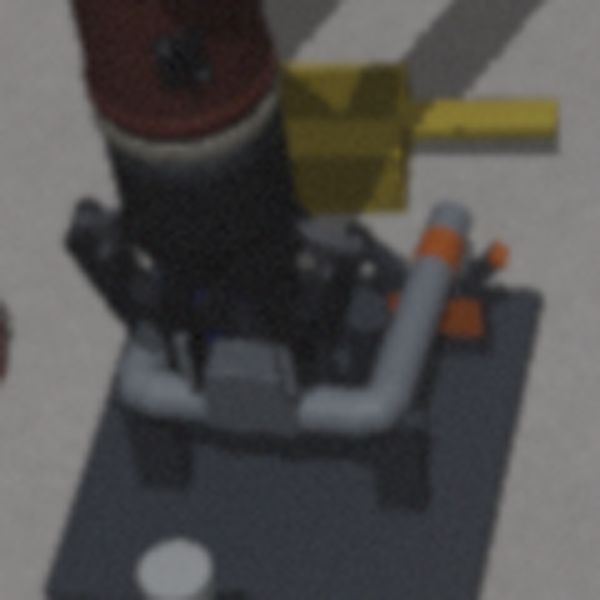

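Call:
{"api": "move_arm", "payload": {
  "increments": "0 -0.004 0 0;0 -0.007 0 0;0 -0.007 0 0",
  "squeeze": 45
}}

```text
time_s: 13.68
tool_pos: [0.5438, -0.325, 0.2966]
ee_rot: [0.463, -0.463, 0.534, -0.534]
wrist_force: [1.1, -0.3, -2.6]
opening: 0.0392
```

Call:
{"api": "move_arm", "payload": {
  "increments": "0 0 0 0;0 0 0 0;0 0 0 0;0 0 0 0",
  "squeeze": 20
}}

```text
time_s: 14.02
tool_pos: [0.5438, -0.325, 0.2965]
ee_rot: [0.463, -0.463, 0.534, -0.534]
wrist_force: [1.1, 0.5, -2.3]
opening: 0.0391
```

Run:
```python
from h import *
import fit3
for n in('scene','wrist'): snap(n,n[0]+'13')
go(.552,-.325,.41)
for f in('s13','w13'): v=fit3.fitg([f],[.546,-.325,.1,np.radians(-7.4),-.27,0])
```

```text
t 14.12 pos [ 0.5438 -0.325   0.2965] yaw z -8.13 F [-0.1  0.2 -2.1] open 0.0395
shift mm [  -1.2 -113.5    8.1] norm [-0.0058 -0.5677  0.0407] rows 2.7300445780206988
['s13'] n 455 59 1 rms 0.0021 pos [ 0.5448 -0.3243  0.1017] yaw pitch roll deg [ -6.78 -13.52   0.08]
['w13'] n 4896 2037 2 rms 0.0013 pos [ 0.5466 -0.3245  0.1015] yaw pitch roll deg [ -7.45 -11.84  -0.18]
```

View pics/w13.png

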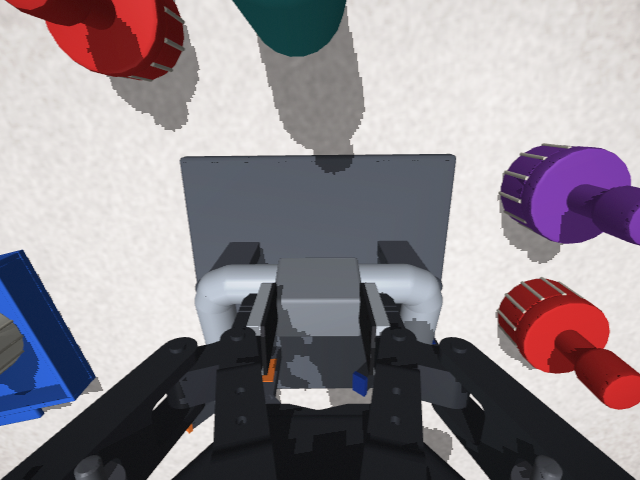

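Call:
{"api": "move_arm", "payload": {
  "increments": "0 0 0 0;0 0 0 0;0 0 0 0",
  "grip": 41,
  "squeeze": 20
}}

```text
time_s: 14.37
tool_pos: [0.5438, -0.325, 0.2965]
ee_rot: [0.463, -0.463, 0.534, -0.534]
wrist_force: [-0.1, 0.8, -2.0]
opening: 0.041
```

Run:
```python
from h import *
import fit3
for n in('scene','wrist'): snap(n,n[0]+'14')
go(.552,-.325,.41)
for f in('s14','w14'): v=fit3.fitg([f],[.546,-.325,.1,np.radians(-7.4),-.27,0])
```

```text
t 14.47 pos [ 0.5438 -0.325   0.2965] yaw z -8.13 F [-0.5 -0.3 -1.9] open 0.0407
shift mm [  -1.2 -113.5    8.1] norm [-0.0059 -0.5675  0.0406] rows 2.7291067070225195
['s14'] n 451 61 1 rms 0.002 pos [ 0.5451 -0.3241  0.1018] yaw pitch roll deg [ -6.68 -13.5   -0.37]
['w14'] n 4772 2064 2 rms 0.0013 pos [ 0.5465 -0.3248  0.1018] yaw pitch roll deg [ -7.78 -11.78  -0.11]
```

Call:
{"api": "move_arm", "payload": {
  "increments": "0 0 0 0;0 0 0 0;0 0 0 0",
  "grip": 42
}}

```text
time_s: 14.72
tool_pos: [0.5438, -0.325, 0.2965]
ee_rot: [-0.463, 0.463, -0.534, 0.534]
wrist_force: [0.3, -0.8, -2.0]
opening: 0.042
```

Call:
{"api": "move_arm", "payload": {
  "increments": "0 0 0 0;0 0 0 0;0 0 0 0",
  "grip": 42.5
}}

```text
time_s: 14.97
tool_pos: [0.5438, -0.325, 0.2965]
ee_rot: [-0.463, 0.463, -0.534, 0.534]
wrist_force: [0.8, 0.8, -2.3]
opening: 0.0422
```

Run:
```python
from h import *
import fit3
for n in('scene','wrist'): snap(n,n[0]+'15')
go(.552,-.325,.41)
for f in('s15','w15'): v=fit3.fitg([f],[.546,-.325,.1,np.radians(-7.4),-.27,0])
```

```text
t 15.07 pos [ 0.5438 -0.325   0.2965] yaw z -8.13 F [-0.1 -0.2 -2.4] open 0.0423
shift mm [  -1.2 -113.5    8.1] norm [-0.0058 -0.5677  0.0407] rows 2.7298236044964295
['s15'] n 451 67 1 rms 0.002 pos [ 0.5462 -0.3239  0.1024] yaw pitch roll deg [ -6.58 -13.64  -0.48]
['w15'] n 4654 2092 2 rms 0.0013 pos [ 0.5465 -0.3245  0.102 ] yaw pitch roll deg [ -7.53 -11.78  -0.16]
```

Call:
{"api": "move_arm", "payload": {
  "increments": "0 0 0 0;0 0 0 0;0 0 0 0",
  "grip": 42.8
}}

```text
time_s: 15.32
tool_pos: [0.5438, -0.325, 0.2965]
ee_rot: [0.463, -0.463, 0.534, -0.534]
wrist_force: [-0.6, -0.3, -2.0]
opening: 0.0428
```

Call:
{"api": "move_arm", "payload": {
  "increments": "0 0 0 0;0 0 0 0;0 0 0 0",
  "grip": 43.1
}}

```text
time_s: 15.57
tool_pos: [0.5438, -0.325, 0.2965]
ee_rot: [0.463, -0.463, 0.534, -0.534]
wrist_force: [-0.7, -0.6, -1.6]
opening: 0.0429
```

Run:
```python
from h import *
import fit3
for n in('scene','wrist'): snap(n,n[0]+'16')
go(.552,-.325,.41)
for f in('s16','w16'): v=fit3.fitg([f],[.546,-.325,.1,np.radians(-7.4),-.27,0])
im=np.load('pics/s16.npz')['im']; cv2.imwrite('pics/s16c.png',cv2.resize(im[150:270,170:290,::-1],None,fx=5,fy=5,interpolation=cv2.INTER_CUBIC))
```

```text
t 15.67 pos [ 0.5438 -0.325   0.2965] yaw z -8.13 F [-0.3  0.  -2.2] open 0.0432
shift mm [  -1.2 -113.5    8.1] norm [-0.0059 -0.5677  0.0406] rows 2.7296921539511443
['s16'] n 442 69 1 rms 0.002 pos [ 0.5452 -0.3242  0.1019] yaw pitch roll deg [ -6.75 -13.77   0.06]
['w16'] n 4599 2084 1 rms 0.0014 pos [ 0.5468 -0.324   0.1021] yaw pitch roll deg [ -6.88 -11.88  -0.37]
```

View pics/s16c.png

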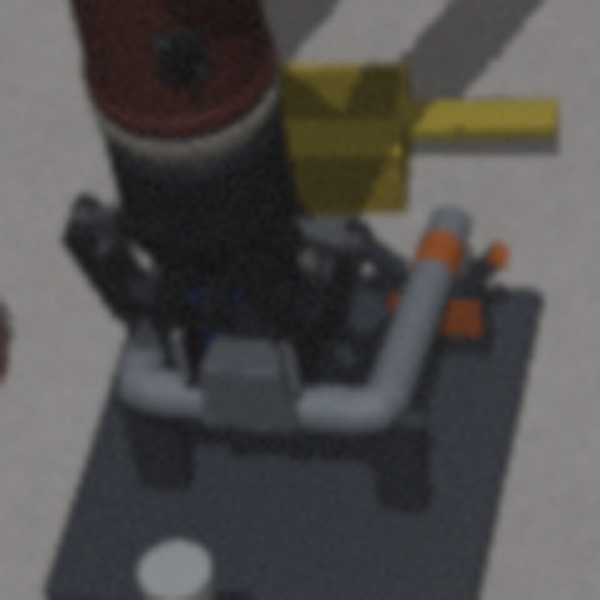

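Call:
{"api": "move_arm", "payload": {
  "increments": "0 0 0 0;0 0 0 0;0 0 0 0",
  "grip": 43.4
}}

```text
time_s: 15.92
tool_pos: [0.5438, -0.325, 0.2965]
ee_rot: [-0.463, 0.463, -0.534, 0.534]
wrist_force: [-0.7, 1.0, -1.8]
opening: 0.0434
```

Call:
{"api": "move_arm", "payload": {
  "increments": "0 0 0 0;0 0 0 0;0 0 0 0",
  "grip": 43.6
}}

```text
time_s: 16.17
tool_pos: [0.5438, -0.325, 0.2965]
ee_rot: [0.463, -0.463, 0.534, -0.534]
wrist_force: [-0.2, -0.2, -1.3]
opening: 0.0434
```

Run:
```python
from h import *
import fit3
for n in('scene','wrist'): snap(n,n[0]+'17')
go(.552,-.325,.41)
for f in('s17','w17'): v=fit3.fitg([f],[.546,-.325,.1,np.radians(-7.4),-.27,0])
```

```text
t 16.27 pos [ 0.5438 -0.325   0.2965] yaw z -8.13 F [-0.8 -0.5 -1.8] open 0.0438
shift mm [  -1.2 -113.5    8.1] norm [-0.0058 -0.5676  0.0406] rows 2.7291860815184443
['s17'] n 453 68 2 rms 0.002 pos [ 0.5444 -0.3251  0.1024] yaw pitch roll deg [ -7.53 -13.92  -0.27]
['w17'] n 4561 2070 2 rms 0.0013 pos [ 0.5466 -0.3244  0.1021] yaw pitch roll deg [ -7.53 -11.79  -0.32]
```

Call:
{"api": "move_arm", "payload": {
  "increments": "0 0 0 0;0 0 0 0;0 0 0 0",
  "grip": 43.8
}}

```text
time_s: 16.52
tool_pos: [0.5438, -0.325, 0.2965]
ee_rot: [0.463, -0.463, 0.534, -0.534]
wrist_force: [0.2, 1.1, -2.9]
opening: 0.0435
```

Call:
{"api": "move_arm", "payload": {
  "increments": "0 0 0 0;0 0 0 0;0 0 0 0",
  "grip": 44
}}

```text
time_s: 16.77
tool_pos: [0.544, -0.3251, 0.297]
ee_rot: [-0.463, 0.463, -0.534, 0.535]
wrist_force: [0.1, -0.2, -0.8]
opening: 0.0442
```

Run:
```python
from h import *
import fit3
for n in('scene','wrist'): snap(n,n[0]+'18')
go(.552,-.325,.41)
for f in('s18','w18'): v=fit3.fitg([f],[.546,-.325,.1,np.radians(-7.4),-.27,0])
```

```text
t 16.87 pos [ 0.544  -0.3251  0.2969] yaw z -8.13 F [0.2 0.7 0.5] open 0.0441
shift mm [  -1.2 -113.1    8. ] norm [-0.006  -0.5654  0.0401] rows 2.7186154250207797
['s18'] n 463 67 2 rms 0.0021 pos [ 0.5457 -0.3247  0.1004] yaw pitch roll deg [ -7.2  -12.13  -0.39]
['w18'] n 4545 2040 2 rms 0.0013 pos [ 0.5473 -0.3245  0.1   ] yaw pitch roll deg [ -7.4  -10.73  -0.05]
```

Run:
```python
from h import *
im,d,W=cloud('s18'); c=cv2.cvtColor(im,cv2.COLOR_RGB2HSV);H,S,V=[c[...,i].astype(int) for i in range(3)];x,y,z=np.moveaxis(W,-1,0)
th=np.radians(-7.45);o=np.array([.5465,-.3245]);q=(W[...,:2]-o)@np.array([[np.cos(th),-np.sin(th)],[np.sin(th),np.cos(th)]])
m=(d>0)&(H>4)&(H<18)&(S>110)&(abs(q[...,0]+.121)<.04)&(abs(q[...,1]-.06)<.02)&(z>.065);print('orange',m.sum(),q[m].mean(0),np.percentile(z[m],[50,90,100]))
for a in np.arange(-.16,0,.01):
    m=(d>0)&(abs(q[...,0]-a)<.005)&(abs(q[...,1]-.06)<.008)&(z>.06)&(z<.14)
    if m.sum()>2: print(a.round(3),m.sum(),np.percentile(z[m],90).round(4),'expect top',round(.1+a*np.tan(.26)+.011/np.cos(.26),4))
cv2.imwrite('pics/s18c.png',cv2.resize(im[170:250,190:290,::-1],None,fx=8,fy=7,interpolation=cv2.INTER_CUBIC))
z=np.load('pics/w18.npz')['im'];cv2.imwrite('pics/w18c.png',cv2.resize(z[240:440,180:460,::-1],None,fx=2.8,fy=2.8,interpolation=cv2.INTER_CUBIC))
```

```text
orange 83 [-0.13118744  0.06410979] [0.48392768 0.55911337 0.57847862]
-0.16 16 0.0777 expect top 0.0688
-0.15 11 0.0791 expect top 0.0715
-0.14 16 0.0827 expect top 0.0741
-0.13 15 0.0844 expect top 0.0768
-0.12 18 0.0877 expect top 0.0795
-0.11 16 0.0891 expect top 0.0821
-0.1 17 0.0908 expect top 0.0848
-0.09 17 0.0928 expect top 0.0874
-0.08 20 0.0958 expect top 0.0901
-0.07 13 0.0991 expect top 0.0928
-0.06 20 0.1003 expect top 0.0954
-0.05 16 0.1028 expect top 0.0981
-0.04 27 0.1042 expect top 0.1007
-0.03 17 0.1062 expect top 0.1034
-0.02 49 0.1071 expect top 0.1061
-0.01 37 0.1086 expect top 0.1087
```

View pics/s18c.png

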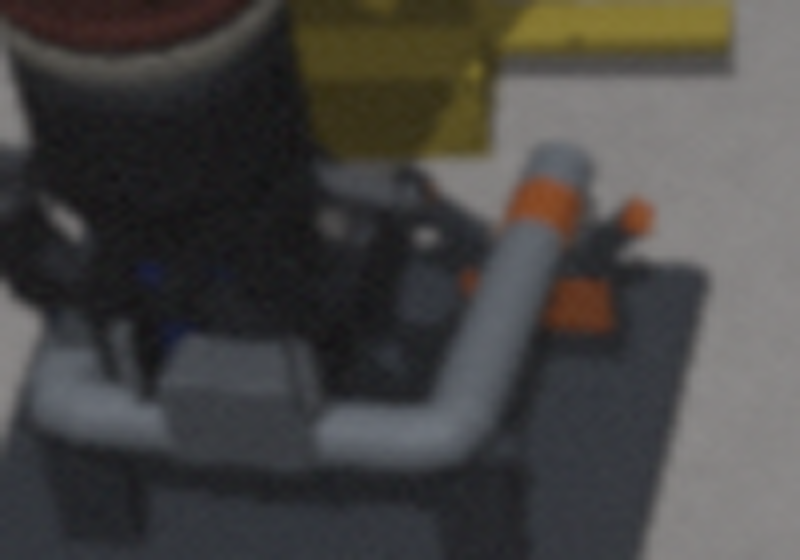

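View pics/w18c.png

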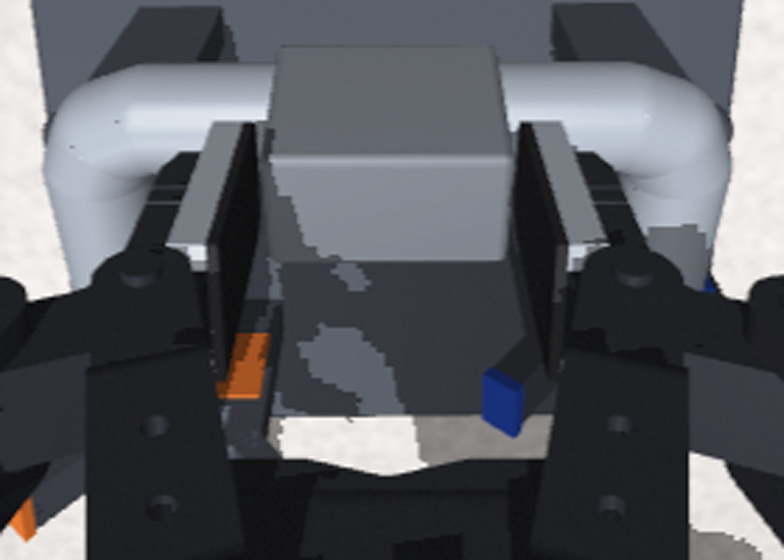

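Call:
{"api": "move_arm", "payload": {
  "increments": "0 0 0 0;0 0 0 0;0 0 0 0",
  "grip": 44.2
}}

```text
time_s: 17.12
tool_pos: [0.5438, -0.3251, 0.2966]
ee_rot: [-0.463, 0.463, -0.534, 0.534]
wrist_force: [0.3, -0.2, 0.2]
opening: 0.0447
```

Call:
{"api": "move_arm", "payload": {
  "increments": "0 0 0 0;0 0 0 0;0 0 0 0",
  "grip": 44.5
}}

```text
time_s: 17.37
tool_pos: [0.5438, -0.325, 0.2964]
ee_rot: [0.463, -0.463, 0.534, -0.534]
wrist_force: [0.7, -0.1, 0.1]
opening: 0.0447
```

Run:
```python
from h import *
import fit3
for n in('scene','wrist'): snap(n,n[0]+'19')
go(.552,-.325,.41)
for f in('s19','w19'): v=fit3.fitg([f],[.546,-.325,.1,np.radians(-7.4),-.27,0])
```

```text
t 17.47 pos [ 0.5438 -0.325   0.2965] yaw z -8.13 F [-0.4  0.2 -0.1] open 0.0443
shift mm [  -1.2 -113.5    8.1] norm [-0.0058 -0.5676  0.0406] rows 2.729516038999744
['s19'] n 456 73 2 rms 0.0021 pos [ 0.5459 -0.3244  0.1003] yaw pitch roll deg [ -6.93 -12.11  -0.25]
['w19'] n 4536 2063 2 rms 0.0013 pos [ 0.5472 -0.3248  0.1   ] yaw pitch roll deg [ -7.63 -10.72   0.  ]
```

Call:
{"api": "move_arm", "payload": {
  "increments": "0 0 0 0;0 0 0 0;0 0 0 0",
  "grip": 45.2
}}

```text
time_s: 17.72
tool_pos: [0.5438, -0.325, 0.2965]
ee_rot: [0.463, -0.463, 0.534, -0.534]
wrist_force: [-0.6, -0.4, -0.2]
opening: 0.0451
```

Run:
```python
from h import *
import fit3
for n in('scene','wrist'): snap(n,n[0]+'20')
go(.552,-.325,.41)
for f in('s20','w20'): v=fit3.fitg([f],[.546,-.325,.1,np.radians(-7.4),-.27,0])
z=np.load('pics/w20.npz')['im'];cv2.imwrite('pics/w20c.png',cv2.resize(z[240:440,180:460,::-1],None,fx=2.8,fy=2.8,interpolation=cv2.INTER_CUBIC))
```

```text
t 17.82 pos [ 0.5438 -0.325   0.2965] yaw z -8.13 F [0.6 0.  0.6] open 0.0454
shift mm [  -1.2 -113.5    8.1] norm [-0.0059 -0.5676  0.0406] rows 2.729476887656104
['s20'] n 459 69 2 rms 0.0021 pos [ 0.546  -0.3247  0.1003] yaw pitch roll deg [ -6.97 -12.32   0.2 ]
['w20'] n 4468 2052 2 rms 0.0013 pos [ 0.5472 -0.3248  0.1   ] yaw pitch roll deg [-7.640e+00 -1.069e+01  1.000e-02]
```

View pics/w20c.png

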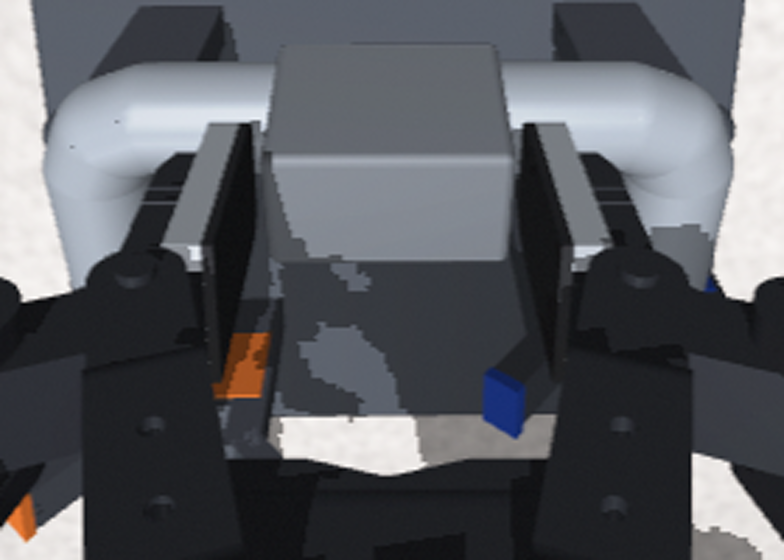

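Run:
```python
from h import *
import fit3
v=fit3.fitg(['s7'],[.57,.286,.053,np.radians(16),-.26,0],tol=.012)
v=fit3.fitg(['s8'],[.57,.286,.2,np.radians(16),-.26,0],tol=.012)
v=fit3.fitg(['s4'],[.577,.285,.011,np.radians(16),0,0],tol=.012)
v=fit3.fitg(['w4'],[.577,.285,.011,np.radians(16),0,0],tol=.012)
for f in('s20','w20'):
  im,d,W=cloud(f); c=cv2.cvtColor(im,cv2.COLOR_RGB2HSV);H,S,V=[c[...,i].astype(int) for i in range(3)];z=W[...,2]
  o={'s':np.array([.5475,-.3247]),'w':np.array([.5455,-.324])}[f[0]];th=np.radians(-7.5);q=(W[...,:2]-o)@np.array([[np.cos(th),-np.sin(th)],[np.sin(th),np.cos(th)]])
  for cy in(.06,-.06):
   for a in np.arange(-.16,.02,.02):
    m=(d>0)&(abs(q[...,0]-a)<.006)&(abs(q[...,1]-cy)<.02)&(z>.05)&(z<.125)&(V>60)
    if m.sum()>6:
      zt=np.percentile(z[m],92); t=m&(z>zt-.004); print(f,cy,a.round(2),m.sum(),'top z',zt.round(4),'y at top',q[t][:,1].mean().round(4),'y range',q[m][:,1].min().round(4),q[m][:,1].max().round(4))
```

```text
['s7'] n 357 58 2 rms 0.0023 pos [0.5798 0.2869 0.055 ] yaw pitch roll deg [ 16.46 -15.56   0.06]
['s8'] n 394 56 2 rms 0.002 pos [0.5818 0.288  0.2   ] yaw pitch roll deg [ 16.55 -14.    -0.  ]
['s4'] n 992 89 2 rms 0.003 pos [0.5812 0.2807 0.0119] yaw pitch roll deg [14.89 -0.93  0.64]
['w4'] n 5986 842 2 rms 0.0024 pos [0.5825 0.2855 0.0117] yaw pitch roll deg [ 1.605e+01 -6.000e-01 -1.000e-02]
s20 0.06 -0.16 26 top z 0.0785 y at top 0.0603 y range 0.0512 0.0717
s20 0.06 -0.14 26 top z 0.0834 y at top 0.0608 y range 0.0505 0.0709
s20 0.06 -0.12 41 top z 0.0865 y at top 0.0594 y range 0.0405 0.0784
s20 0.06 -0.1 27 top z 0.0918 y at top 0.0606 y range 0.0506 0.0705
s20 0.06 -0.08 33 top z 0.0966 y at top 0.0607 y range 0.0508 0.07
s20 0.06 -0.06 32 top z 0.0998 y at top 0.0591 y range 0.0492 0.0714
s20 0.06 -0.04 30 top z 0.1049 y at top 0.0593 y range 0.0507 0.0709
s20 0.06 -0.02 36 top z 0.1091 y at top 0.0588 y range 0.0499 0.07
s20 0.06 -0.0 60 top z 0.1105 y at top 0.0502 y range 0.0401 0.0669
s20 -0.06 -0.04 11 top z 0.1053 y at top -0.0614 y range -0.0711 -0.056
s20 -0.06 -0.02 36 top z 0.1097 y at top -0.0568 y range -0.0772 -0.0416
s20 -0.06 -0.0 47 top z 0.1094 y at top -0.0478 y range -0.0652 -0.0403
w20 0.06 -0.12 220 top z 0.0729 y at top 0.0418 y range 0.04 0.0498
w20 0.06 -0.04 148 top z 0.1039 y at top 0.0623 y range 0.0545 0.0695
w20 0.06 -0.02 699 top z 0.1078 y at top 0.0578 y range 0.0452 0.0763
w20 0.06 -0.0 960 top z 0.1094 y at top 0.0488 y range 0.04 0.0651
w20 -0.06 -0.04 200 top z 0.1039 y at top -0.0623 y range -0.0698 -0.0549
w20 -0.06 -0.02 766 top z 0.1078 y at top -0.059 y range -0.0776 -0.0452
w20 -0.06 -0.0 959 top z 0.1091 y at top -0.0493 y range -0.0666 -0.04
```

Call:
{"api": "move_arm", "payload": {
  "increments": "0 -0.03 0 0;0 -0.1 0 0;0 -0.2 0 0;0 -0.35 0 0;0 -0.5 -0.2 0;0 -0.6 -0.4 0;0 -0.6 -0.6 0;0 -0.6 -0.6 0",
  "grip": 52
}}

```text
time_s: 18.48
tool_pos: [0.4216, -0.3073, 0.4196]
ee_rot: [-0.463, 0.463, -0.534, 0.535]
wrist_force: [1.1, -0.9, -0.0]
opening: 0.0523
```

Run:
```python
from h import *
import fit3
for n in('scene','wrist'): snap(n,n[0]+'21')
go(.544,-.325,.2965)
for f in('s21','w21'): v=fit3.fitg([f],[.546,-.325,.1,np.radians(-7.4),-.23,0])
z=np.load('pics/s21.npz')['im'];cv2.imwrite('pics/s21c.png',cv2.resize(z[160:270,170:300,::-1],None,fx=6,fy=5.4,interpolation=cv2.INTER_CUBIC))
```

```text
t 18.58 pos [ 0.4237 -0.308   0.4188] yaw z -8.23 F [-0.4 -0.4  0.1] open 0.0521
shift mm [ -0.6 122.6 121.2] norm [-0.003  0.613  0.606] rows 4.134074140296514
['s21'] n 590 84 2 rms 0.0021 pos [ 0.5438 -0.3259  0.1001] yaw pitch roll deg [ -8.08 -12.4    0.13]
['w21'] n 7270 1438 2 rms 0.0013 pos [ 0.5437 -0.3244  0.1   ] yaw pitch roll deg [ -8.15 -12.45   0.1 ]
```

View pics/s21c.png

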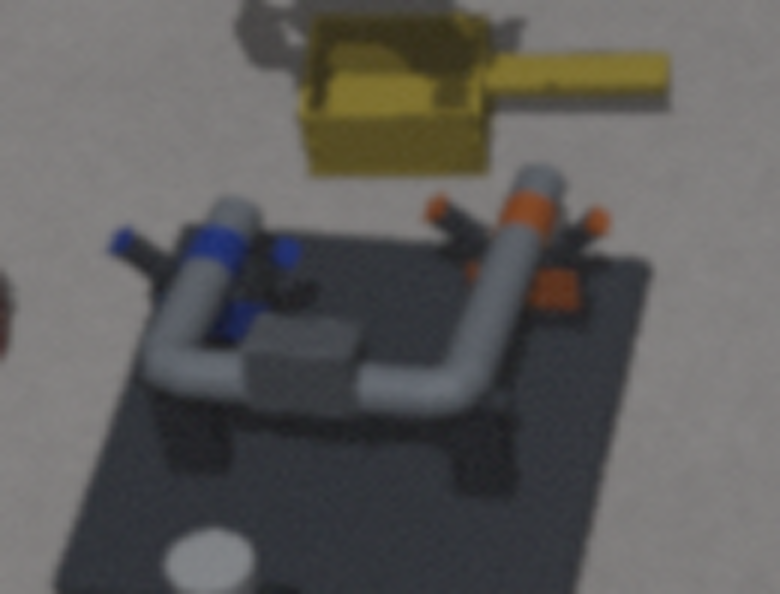

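View pics/w21.png

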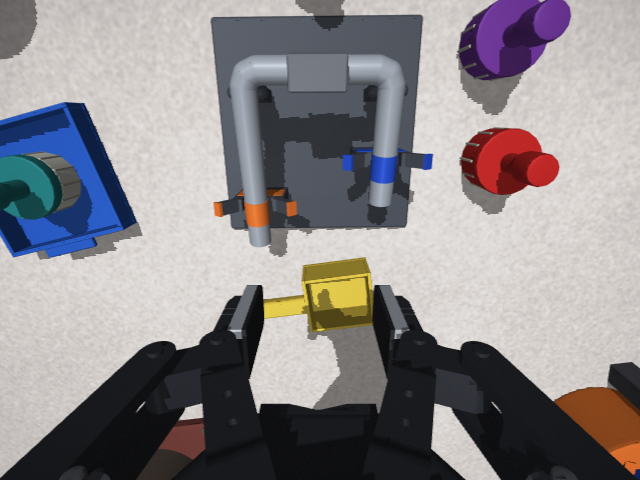

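Run:
```python
from h import *
for f in('w21','s21'):
    im,d,W=cloud(f); c=cv2.cvtColor(im,cv2.COLOR_RGB2HSV);H,S,V=[c[...,i].astype(int) for i in range(3)];x,y,z=np.moveaxis(W,-1,0)
    th=np.radians(-7.5);o=np.array([.545,-.3243]);q=(W[...,:2]-o)@np.array([[np.cos(th),-np.sin(th)],[np.sin(th),np.cos(th)]])
    m=(d>0)&(z>.007)&(z<.018)&(abs(q[...,0]+.055)<.13)&(abs(q[...,1])<.12)&(S<90)&(V<140)
    n,l,s,_=cv2.connectedComponentsWithStats(m.astype(np.uint8)); p=q[m]; print(f,'plate q range',np.percentile(p,[.3,99.7],axis=0).round(4).tolist())
    for nm,h,(cx,cy) in(('or',(4,18),(-.121,.06)),('bl',(105,125),(-.077,-.06))):
        for a in(-.034,0,.034):
            m=(d>0)&(z>.07)&(z<.115)&(H>h[0])&(H<h[1])&(S>110)&(abs(q[...,0]-cx)<.03)&(abs(q[...,1]-cy-a)<.014)
            if m.sum()>5: print('  ',nm,a,m.sum(),q[m].mean(0).round(4),'x',q[m][:,0].min().round(4),q[m][:,0].max().round(4),'y',q[m][:,1].min().round(4),q[m][:,1].max().round(4),'ztop',np.percentile(z[m],95).round(4))
z=np.load('pics/w21.npz')['im'];cv2.imwrite('pics/w21c.png',cv2.resize(z[120:260,200:450,::-1],None,fx=3.2,fy=3.2,interpolation=cv2.INTER_CUBIC))
```

```text
w21 plate q range [[-0.1655, -0.1039], [0.0522, 0.1033]]
   or -0.034 140 [-0.1221  0.0257] x -0.1293 -0.1162 y 0.0215 0.0302 ztop 0.0907
   or 0 532 [-0.1296  0.0591] x -0.1422 -0.1096 y 0.0491 0.0721 ztop 0.0852
   or 0.034 118 [-0.122   0.0934] x -0.1289 -0.1162 y 0.0894 0.0978 ztop 0.0907
   bl -0.034 137 [-0.079  -0.0939] x -0.0856 -0.0729 y -0.0989 -0.0898 ztop 0.1023
   bl 0 661 [-0.0866 -0.0577] x -0.0994 -0.0695 y -0.0711 -0.0477 ztop 0.0948
   bl 0.034 187 [-0.0792 -0.0257] x -0.086 -0.0728 y -0.0308 -0.0211 ztop 0.1022
s21 plate q range [[-0.1655, -0.1055], [0.0556, 0.1043]]
   or -0.034 8 [-0.1189  0.0258] x -0.1249 -0.1146 y 0.0228 0.028 ztop 0.0913
   or 0 41 [-0.1293  0.0626] x -0.1416 -0.1178 y 0.052 0.0711 ztop 0.0859
   or 0.034 11 [-0.1205  0.0927] x -0.1286 -0.1142 y 0.0901 0.0963 ztop 0.0915
   bl -0.034 9 [-0.0768 -0.0937] x -0.0799 -0.073 y -0.0971 -0.0899 ztop 0.1029
   bl 0 56 [-0.0851 -0.057 ] x -0.0978 -0.0674 y -0.0699 -0.0476 ztop 0.096
   bl 0.034 24 [-0.078  -0.0277] x -0.0873 -0.0685 y -0.0392 -0.0224 ztop 0.1045
```

View pics/w21c.png

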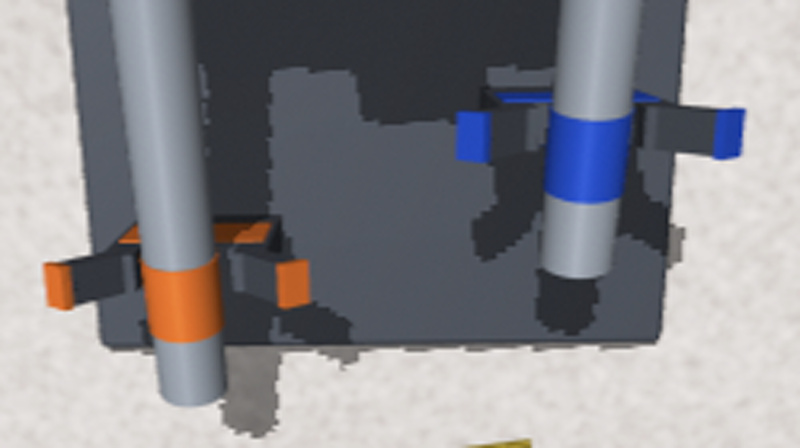

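Run:
```python
from h import *
go(.541,-.3245,.32)
```

```text
t 18.58 pos [ 0.4237 -0.308   0.4188] yaw z -8.23 F [-0.4 -0.4  0.1] open 0.0521
shift mm [ -0.6  99.1 118.2] norm [-0.0031  0.4955  0.5911] rows 3.6991423876434917
```

Call:
{"api": "move_arm", "payload": {
  "increments": "0 0 0.2 0;0 0 0.4 0;0 0.1 0.55 0;0 0.25 0.59 0;0 0.4 0.59 0;0 0.5 0.59 0;0 0.5 0.59 0;0 0.5 0.59 0",
  "grip": 56
}}

```text
time_s: 19.25
tool_pos: [0.5424, -0.3244, 0.3151]
ee_rot: [0.463, -0.464, 0.535, -0.533]
wrist_force: [0.2, 1.1, 0.7]
opening: 0.0559
```

Run:
```python
from h import *
go(.541,-.3245,.293)
snap('wrist','w22')
z=np.load('pics/w22.npz')['im'];cv2.imwrite('pics/w22c.png',cv2.resize(z[220:440,180:460,::-1],None,fx=2.7,fy=2.7,interpolation=cv2.INTER_CUBIC))
```

```text
t 19.25 pos [ 0.5424 -0.3244  0.3151] yaw z -8.1 F [0.2 1.1 0.7] open 0.0559
shift mm [ 0.4 22.1 -1.3] norm [ 0.0018  0.1104 -0.0065] rows 0.5306449655061185
```

View pics/w22c.png

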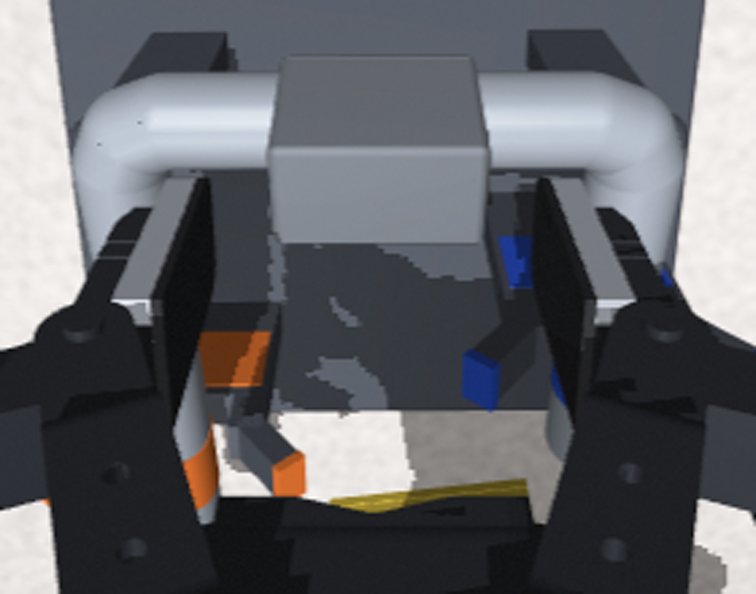

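Call:
{"api": "move_arm", "payload": {
  "increments": "0 0.04 0 0;0 0.08 0 0;0 0.1 0 0;0 0.1 0 0;0 0.1 0 0"
}}

```text
time_s: 19.72
tool_pos: [0.5417, -0.3247, 0.2964]
ee_rot: [0.463, -0.463, 0.534, -0.534]
wrist_force: [0.5, 0.0, -0.2]
opening: 0.0559
```

Call:
{"api": "move_arm", "payload": {
  "increments": "0 0 0 0;0 0 0 0;0 0 0 0;0 0 0 0",
  "grip": 38,
  "squeeze": 20
}}

```text
time_s: 20.05
tool_pos: [0.542, -0.3248, 0.2973]
ee_rot: [-0.463, 0.463, -0.534, 0.535]
wrist_force: [0.4, 0.1, 2.6]
opening: 0.0395
```

Call:
{"api": "move_arm", "payload": {
  "increments": "0 -0.01 0 0;0 -0.02 0 0;0 -0.025 0 0;0 -0.025 0.015 -0.001;0 -0.025 0.025 -0.0017;0 -0.025 0.025 -0.0017;0 -0.025 0.025 -0.0017"
}}

```text
time_s: 20.63
tool_pos: [0.5469, -0.3254, 0.3013]
ee_rot: [0.466, -0.466, 0.532, -0.532]
wrist_force: [-0.1, -0.7, -0.2]
opening: 0.0376
```

Run:
```python
from h import *
import fit3
for n in('scene','wrist'): snap(n,n[0]+'23')
go(.541,-.3245,.293)
for f in('s23','w23'): v=fit3.fitg([f],[.546,-.325,.105,np.radians(-7.4),-.23,0])
```

```text
t 20.73 pos [ 0.5468 -0.3254  0.3013] yaw z -7.51 F [ 0.2 -0.   0.4] open 0.038
shift mm [-0.1  8.3 -5.8] norm [-0.0005  0.0414 -0.0291] rows 0.2425880741681133
['s23'] n 460 59 2 rms 0.0021 pos [ 0.5452 -0.3219  0.0998] yaw pitch roll deg [ -6.06 -12.2   -0.1 ]
['w23'] n 4676 1854 2 rms 0.0013 pos [ 0.5474 -0.3231  0.1001] yaw pitch roll deg [ -7.64 -11.17  -0.11]
```

Call:
{"api": "move_arm", "payload": {
  "increments": "0 -0.03 0 0;0 -0.03 0 0;0 -0.02 -0.03 0;0 0.03 -0.03 0;0 0.06 -0.03 0;0 0.06 -0.03 0;0 0.06 -0.03 0",
  "grip": 56
}}

```text
time_s: 21.32
tool_pos: [0.5404, -0.3244, 0.2881]
ee_rot: [0.466, -0.466, 0.533, -0.531]
wrist_force: [-0.3, 1.2, 0.2]
opening: 0.0566
```

Call:
{"api": "move_arm", "payload": {
  "increments": "0 0 0 0;0 0 0 0;0 0 0 0;0 0 0 0",
  "grip": 41,
  "squeeze": 20
}}

```text
time_s: 21.65
tool_pos: [0.5408, -0.3246, 0.2896]
ee_rot: [-0.466, 0.466, -0.532, 0.532]
wrist_force: [-1.0, 1.2, -0.2]
opening: 0.0431
```

Call:
{"api": "move_arm", "payload": {
  "increments": "0 -0.01 0 0;0 -0.02 0 0;0 -0.025 0 0;0 -0.025 0 0;0 -0.025 0.015 0;0 -0.025 0.025 0;0 -0.025 0.025 0;0 -0.025 0.025 0"
}}

```text
time_s: 22.32
tool_pos: [0.5459, -0.3253, 0.2944]
ee_rot: [0.466, -0.466, 0.532, -0.532]
wrist_force: [0.2, 0.1, -2.5]
opening: 0.0432
```

Run:
```python
from h import *
import fit3
for n in('scene','wrist'): snap(n,n[0]+'24')
go(.541,-.3245,.293)
for f in('s24','w24'): v=fit3.fitg([f],[.546,-.325,.105,np.radians(-7.4),-.23,0])
```

```text
t 22.42 pos [ 0.5458 -0.3253  0.2943] yaw z -7.51 F [-0.3  0.8 -3.1] open 0.0431
shift mm [-0.1  1.3 -4.8] norm [-0.0006  0.0067 -0.0242] rows 0.12030080657136628
['s24'] n 469 74 1 rms 0.0021 pos [ 0.5507 -0.3254  0.105 ] yaw pitch roll deg [ -7.   -13.13  -0.04]
['w24'] n 5027 2229 1 rms 0.0015 pos [ 0.5519 -0.3209  0.1045] yaw pitch roll deg [ -2.9  -10.82  -0.72]
```

Call:
{"api": "move_arm", "payload": {
  "increments": "0 0.008 0 0;0 0.016 0 0;0 0.016 0 0"
}}

```text
time_s: 22.67
tool_pos: [0.5457, -0.3253, 0.2909]
ee_rot: [0.466, -0.466, 0.532, -0.532]
wrist_force: [-0.1, 0.6, -2.4]
opening: 0.0432
```

Call:
{"api": "move_arm", "payload": {
  "increments": "0 0.004 0 0;0 0.005 0 0;0 0.005 0 0"
}}

```text
time_s: 22.92
tool_pos: [0.5458, -0.3253, 0.2906]
ee_rot: [-0.466, 0.466, -0.532, 0.532]
wrist_force: [-0.3, 0.5, 0.7]
opening: 0.0431
```

Run:
```python
from h import *
import fit3
for n in('scene','wrist'): snap(n,n[0]+'25')
go(.541,-.3245,.293)
for f in('s25','w25'): v=fit3.fitg([f],[.55,-.325,.102,np.radians(-7.4),-.23,0],tol=.012)
```

```text
t 23.02 pos [ 0.5458 -0.3253  0.2906] yaw z -7.52 F [1.  0.2 0.1] open 0.0433
shift mm [-0.2 -2.4 -4.9] norm [-0.0009 -0.012  -0.0245] rows 0.13079835539027626
['s25'] n 461 79 2 rms 0.0021 pos [ 0.549 -0.326  0.101] yaw pitch roll deg [ -7.44 -12.19   0.05]
['w25'] n 5017 2288 1 rms 0.0014 pos [ 0.5516 -0.3218  0.1007] yaw pitch roll deg [-3.72 -9.8  -0.52]
```

Call:
{"api": "move_arm", "payload": {
  "increments": "0 0 0 0;0 0 0 0;0 0 0 0",
  "grip": 43.7
}}

```text
time_s: 23.27
tool_pos: [0.5458, -0.3254, 0.2905]
ee_rot: [-0.466, 0.466, -0.532, 0.532]
wrist_force: [0.4, 0.0, -0.2]
opening: 0.0433
```

Call:
{"api": "move_arm", "payload": {
  "increments": "0 0 0 0;0 0 0 0;0 0 0 0",
  "grip": 44.1
}}

```text
time_s: 23.52
tool_pos: [0.5458, -0.3254, 0.2903]
ee_rot: [-0.466, 0.466, -0.532, 0.532]
wrist_force: [0.0, 0.2, -0.5]
opening: 0.0438
```

Call:
{"api": "move_arm", "payload": {
  "increments": "0 0 0 0;0 0 0 0;0 0 0 0",
  "grip": 45
}}

```text
time_s: 23.77
tool_pos: [0.5458, -0.3253, 0.2903]
ee_rot: [-0.466, 0.466, -0.532, 0.532]
wrist_force: [-0.1, -0.8, -0.0]
opening: 0.0449
```

Run:
```python
from h import *
import fit3
for n in('scene','wrist'): snap(n,n[0]+'26')
go(.541,-.3245,.293)
for f in('s26','w26'): v=fit3.fitg([f],[.55,-.325,.102,np.radians(-7.4),-.23,0],tol=.012)
```

```text
t 23.87 pos [ 0.5458 -0.3253  0.2903] yaw z -7.52 F [-0.1 -0.1  0.5] open 0.045
shift mm [-0.2 -2.7 -4.8] norm [-0.0009 -0.0135 -0.0242] rows 0.13291414306481938
['s26'] n 461 81 2 rms 0.0021 pos [ 0.549  -0.3259  0.1011] yaw pitch roll deg [ -7.27 -12.4    0.18]
['w26'] n 4859 2281 1 rms 0.0015 pos [ 0.5517 -0.3214  0.1007] yaw pitch roll deg [-3.43 -9.74 -0.58]
```

Resting again. Back off and inspect with the same view as before.

Call:
{"api": "move_arm", "payload": {
  "increments": "0 -0.03 0 0;0 -0.1 0 0;0 -0.2 0 0;0 -0.35 0 0;0 -0.5 -0.2 0;0 -0.6 -0.4 0;0 -0.6 -0.6 0;0 -0.6 -0.6 0",
  "grip": 54
}}

```text
time_s: 24.53
tool_pos: [0.4234, -0.3089, 0.4134]
ee_rot: [-0.465, 0.466, -0.531, 0.533]
wrist_force: [0.8, -0.5, -0.4]
opening: 0.0541
```

```bash
cat > chk.py <<'E'
import sys
from h import *
import fit3
k=sys.argv[1]
for n in('scene','wrist'): snap(n,n[0]+k)
go(.544,-.325,.2965)
for f in('s'+k,'w'+k): 
    v=fit3.fitg([f],[.546,-.325,.1,np.radians(-7.4),-.23,0])
    im,d,W=cloud(f); c=cv2.cvtColor(im,cv2.COLOR_RGB2HSV);H,S,V=[c[...,i].astype(int) for i in range(3)];x,y,z=np.moveaxis(W,-1,0)
    th=np.radians(-7.5);o=np.array([.545,-.3243]);q=(W[...,:2]-o)@np.array([[np.cos(th),-np.sin(th)],[np.sin(th),np.cos(th)]])
    for nm,h,(cx,cy) in(('or',(4,18),(-.121,.06)),('bl',(105,125),(-.077,-.06))):
        for a in(-.034,0,.034):
            m=(d>0)&(z>.067)&(z<.115)&(H>h[0])&(H<h[1])&(S>110)&(abs(q[...,0]-cx)<.03)&(abs(q[...,1]-cy-a)<.012)
            if m.sum()>5: print('  ',nm,a,m.sum(),q[m].mean(0).round(4),'x',np.percentile(q[m][:,0],[2,98]).round(4),'y',np.percentile(q[m][:,1],[2,98]).round(4),'ztop',np.percentile(z[m],95).round(4))
    for cy in(.06,-.06):
        print('  leg tops',cy,[(round(a,2),np.percentile(z[m],92).round(4)) for a in np.arange(-.15,.001,.02) for m in [(d>0)&(abs(q[...,0]-a)<.005)&(abs(q[...,1]-cy)<.007)&(z>.055)&(z<.125)&(V>50)] if m.sum()>4])
z=np.load(f'pics/w{k}.npz')['im'];cv2.imwrite(f'pics/w{k}c.png',cv2.resize(z[40:260,200:450,::-1],None,fx=2.7,fy=2.7,interpolation=cv2.INTER_CUBIC))
E
python3 chk.py 27
```

```text
t 24.63 pos [ 0.4255 -0.3095  0.4126] yaw z -7.62 F [1.1 0.  0. ] open 0.0542
shift mm [ -0.6 116.4 119.2] norm [-0.0032  0.5819  0.5962] rows 3.995899625953435
['s27'] n 601 75 2 rms 0.002 pos [ 0.549  -0.3261  0.1009] yaw pitch roll deg [-7.600e+00 -1.219e+01  1.000e-02]
   or -0.034 8 [-0.1197  0.0256] x [-0.1256 -0.1147] y [0.0228 0.0277] ztop 0.0924
   or 0 45 [-0.1244  0.0625] x [-0.1365 -0.1125] y [0.0514 0.0708] ztop 0.0887
   or 0.034 11 [-0.1209  0.0926] x [-0.1272 -0.1144] y [0.0889 0.096 ] ztop 0.0895
   bl -0.034 7 [-0.0764 -0.0938] x [-0.0816 -0.0717] y [-0.0983 -0.091 ] ztop 0.1033
   bl 0 59 [-0.0814 -0.0575] x [-0.0938 -0.0704] y [-0.0691 -0.049 ] ztop 0.0971
   bl 0.034 23 [-0.0782 -0.0272] x [-0.0856 -0.0717] y [-0.0328 -0.0228] ztop 0.1042
  leg tops 0.06 [(np.float64(-0.15), np.float64(0.0805)), (np.float64(-0.13), np.float64(0.0843)), (np.float64(-0.11), np.float64(0.0887)), (np.float64(-0.09), np.float64(0.0937)), (np.float64(-0.07), np.float64(0.0977)), (np.float64(-0.05), np.float64(0.1026)), (np.float64(-0.03), np.float64(0.1073)), (np.float64(-0.01), np.flo
[... 793 characters left out ...]
 0.096
   bl 0.034 189 [-0.0788 -0.026 ] x [-0.0854 -0.073 ] y [-0.0308 -0.0216] ztop 0.1022
  leg tops 0.06 [(np.float64(-0.15), np.float64(0.0796)), (np.float64(-0.13), np.float64(0.0847)), (np.float64(-0.11), np.float64(0.0881)), (np.float64(-0.09), np.float64(0.0926)), (np.float64(-0.07), np.float64(0.0967)), (np.float64(-0.05), np.float64(0.1013)), (np.float64(-0.03), np.float64(0.1056)), (np.float64(-0.01), np.float64(0.1102))]
  leg tops -0.06 [(np.float64(-0.11), np.float64(0.0883)), (np.float64(-0.09), np.float64(0.0932)), (np.float64(-0.07), np.float64(0.097)), (np.float64(-0.05), np.float64(0.1011)), (np.float64(-0.03), np.float64(0.1058)), (np.float64(-0.01), np.float64(0.1104))]
```

View pics/w27c.png

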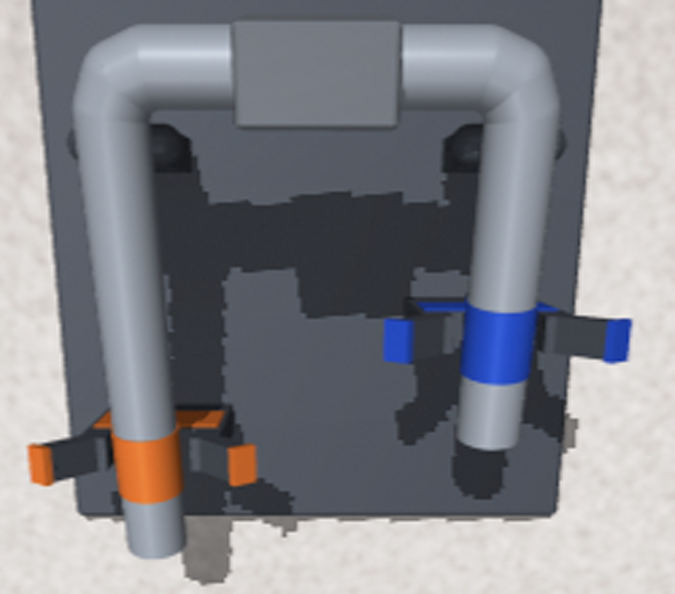

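Run:
```python
from h import *
for f in('top0','w1'):
    im,d,W=cloud(f);z=W[...,2]
    th=np.radians(-7.5);o=np.array([.545,-.3243]);q=(W[...,:2]-o)@np.array([[np.cos(th),-np.sin(th)],[np.sin(th),np.cos(th)]])
    for cx,cy in((-.1225,.06),(-.079,-.06)):
        print(f,cx)
        for dx in np.arange(-.01,.011,.004):
            m=(d>0)&(abs(q[...,0]-cx-dx)<.002)&(abs(q[...,1]-cy)<.010)
            if m.sum(): print('  dx',dx.round(3),m.sum(),np.percentile(z[m],[10,50,90]).round(4))
        for dy in np.arange(-.03,.031,.006):
            m=(d>0)&(abs(q[...,0]-cx)<.004)&(abs(q[...,1]-cy-dy)<.003)
            if m.sum(): print('  dy',dy.round(3),m.sum(),np.median(z[m]).round(4))
```

```text
top0 -0.1225
  dx -0.01 13 [0.0101 0.0117 0.0137]
  dx -0.006 29 [0.0103 0.0484 0.0584]
  dx -0.002 14 [0.054  0.0587 0.0624]
  dx 0.002 14 [0.0558 0.0575 0.0604]
  dx 0.006 8 [0.0554 0.0572 0.0599]
  dx 0.01 5 [0.0106 0.0113 0.0132]
  dy -0.03 14 0.0857
  dy -0.024 14 0.079
  dy -0.018 11 0.0707
  dy -0.012 12 0.0584
  dy -0.006 9 0.0577
  dy -0.0 9 0.0588
  dy 0.006 10 0.058
  dy 0.012 6 0.0578
  dy 0.018 7 0.0734
  dy 0.024 12 0.0783
  dy 0.03 15 0.0819
top0 -0.079
  dx -0.01 13 [0.0109 0.0131 0.0146]
  dx -0.006 43 [0.0114 0.0493 0.07  ]
  dx -0.002 17 [0.0673 0.0683 0.0707]
  dx 0.002 16 [0.0681 0.0701 0.0731]
  dx 0.006 7 [0.0679 0.0684 0.0712]
  dy -0.03 15 0.0979
  dy -0.024 14 0.0892
  dy -0.018 17 0.0834
  dy -0.012 11 0.0709
  dy -0.006 11 0.0691
  dy -0.0 10 0.0701
  dy 0.006 9 0.0687
  dy 0.012 3 0.0702
  dy 0.018 9 0.0848
  dy 0.024 20 0.0419
  dy 0.03 17 0.0141
w1 -0.1225
  dx -0.006 66 [0.0583 0.0589 0.0597]
  dx -0.002 103 [0.0584 0.059  0.0598]
  dx 0.002 109 [0.0583 0.0589 0.0597]
  dx 0.006 809 [0.0155 0.0394 0.0571]
  dx 0.01 83 [0.0121 0.0129 0.0136]
  dy -0.03 25 0.0125
  dy -0.024 26 0.0133
  dy -0.018 63 0.0733
  dy -0.012 55 0.0589
  dy -0.006 62 0.059
  dy -0.0 65 0.0589
  dy 0.006 64 0.0591
  dy 0.012 82 0.0591
  dy 0.018 91 0.0734
  dy 0.024 103 0.0799
  dy 0.03 160 0.0856
w1 -0.079
  dx -0.006 69 [0.0699 0.0705 0.0713]
  dx -0.002 110 [0.0701 0.0708 0.0714]
  dx 0.002 114 [0.0698 0.0705 0.0713]
  dx 0.006 782 [0.0159 0.0468 0.0683]
  dx 0.01 84 [0.0122 0.013  0.0137]
  dy -0.03 18 0.013
  dy -0.024 65 0.0899
  dy -0.018 134 0.0846
  dy -0.012 93 0.0708
  dy -0.006 65 0.0706
  dy -0.0 69 0.0706
  dy 0.006 69 0.0707
  dy 0.012 36 0.0706
  dy 0.018 59 0.0849
  dy 0.024 222 0.0543
  dy 0.03 111 0.0967
```

View pics/s27.png

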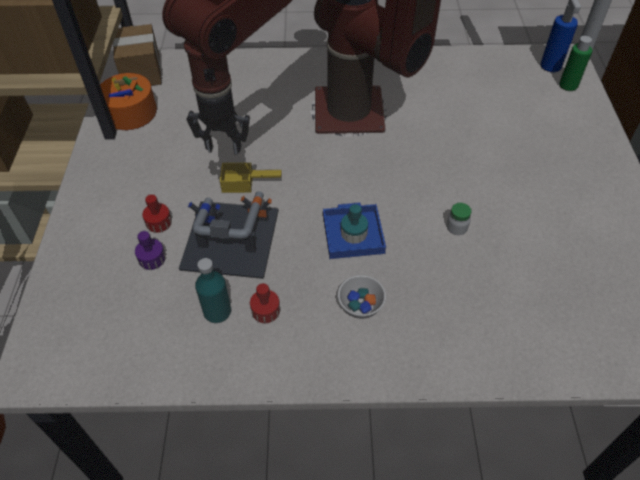

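View pics/w27.png

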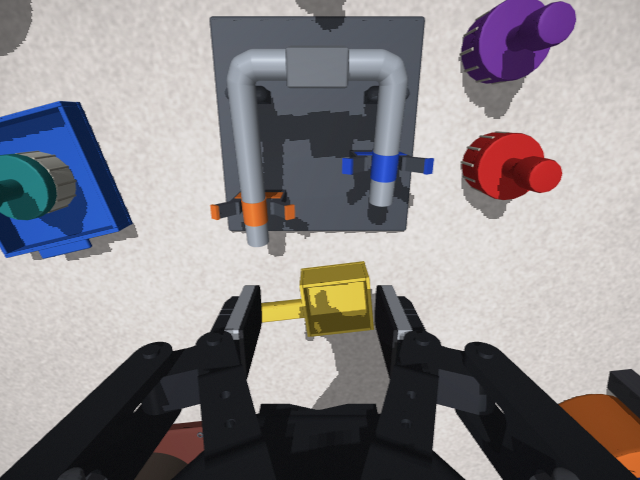

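Run:
```python
from h import *
print(finish_job())
```

```text
the job is handed in; nothing more can be done
None
```

The brush stands upright, bristles down, in the blue tray. The gooseneck sits in the cradle with both collars in their own notches. I handed the job in at about 24.6 s of the 54 s allowed.

- **Brush:** I gripped it by the knob, lifted it off the cradle and set it down near the middle of the tray.
- **Tipping the gooseneck:** The tool can only turn about the vertical. I tipped the gooseneck by lifting its bridge in a loose grip while the long leg's tip stayed on the table. At about 15° I squeezed hard to lock it, then turned it about 23° and lowered it into the cradle.
- **Seating:** Pressing on the rear rests tilted the legs up a few degrees. I eased the grip until the rests and notches carried it. It then lay about 5 mm too far towards -x. One regrip slipped off the top of the block without moving it. The second held, and I lifted it slightly, shifted it 5 mm and set it down again before letting go.

**Last checks that agreed:**
- The collars are within about 1 mm of the notches along x and 2 mm along y.
- The heading is about -7.7°, against -7.5° for the cradle.
- The bridge centre line is about 101 mm up, on both rests.
- The blue leg is within about 1 mm of its notch floor.
- The gripper touches nothing, and the jar, bottle, scoop, bowl and look-alikes stand where they were in the last pictures.

**Check that disagreed:** the cameras put the slope at about 12.4°, not the nominal 15°. The orange collar is down between its notch walls but about 4 mm above its stated height. Both seatings came to rest at the same slope. Working from the measured floor and rest heights, I believe the blue notch floor stops it there. I did not press on the orange leg to confirm that.

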